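# Run the combs through the lamp dock

### The job

Stand every comb in the finned lamp dock, teeth fully down between its fins, with the lamp still off; then pull the dock's knob straight up to switch the lamp on, leave it on with all the combs in place for a good five seconds, and push the knob fully back in before taking any comb out. Then move every comb to the steel tray and leave them standing upright on its floor on their teeth; do not disturb the bowl or the bottle.

Things in the scene. Friction and masses are not known exactly. Their poses are not given: they have to be found in the camera images.
- comb0: Rake comb with black back and steel teeth, 68 mm high, 0.14-0.28 kg, starts upright on its teeth; 2 or 3 are present, all alike, symmetric under a half turn. Origin: centre of the tooth tips; z up, y along the row. Five flat teeth at y = 0, +-24, +-48 mm, 6 mm thick (y), 56 wide (x), z 0-24. Spine 60 (x) x 116 (y), z 24-34. Handle block 24 (x) x 54 (y), z 34-68: grip from above across the 24 mm.
- comb1: Rake comb with black back and steel teeth, 68 mm high, 0.14-0.28 kg, starts upright on its teeth; 2 or 3 are present, all alike, symmetric under a half turn. Origin: centre of the tooth tips; z up, y along the row. Five flat teeth at y = 0, +-24, +-48 mm, 6 mm thick (y), 56 wide (x), z 0-24. Spine 60 (x) x 116 (y), z 24-34. Handle block 24 (x) x 54 (y), z 34-68: grip from above across the 24 mm.
- comb2: Rake comb with black back and steel teeth, 68 mm high, 0.14-0.28 kg, starts upright on its teeth; 2 or 3 are present, all alike, symmetric under a half turn. Origin: centre of the tooth tips; z up, y along the row. Five flat teeth at y = 0, +-24, +-48 mm, 6 mm thick (y), 56 wide (x), z 0-24. Spine 60 (x) x 116 (y), z 24-34. Handle block 24 (x) x 54 (y), z 34-68: grip from above across the 24 mm.
- dock: White lamp dock, fixed; origin under its trough's middle, x along the fins. Base 246 (x) x 154 (y) x 20 mm, carrying four fins, two side cheeks and two end walls with tops at z = 42 mm (see dock_floor). Towards -x a grey control pod, 90 mm wide (y), 42 high, spans x -215 to -123 mm; the knob stands on it at x -170, y 0.
- dock_floor (a point): Centre of the trough floor, 20 mm up, where tooth tips rest; axes as the dock's. Fins along x, 230 long, 22 high, 10 thick at y +-12, +-36; cheeks from |y| 55 to 77 mm: five 14 mm gaps at y 0, +-24, +-48, shut by end walls from |x| 115 to 123. A comb goes in with its x along dock x, centred on y = 0, its centre |x| at most 85 mm; three fit 80 mm apart along x.
- knob (a joint): Push-pull knob of the dock, travel along vertical in m: 0 pushed in (lamp off), 0.020 pulled up to its stop (lamp on); on above 0.016, off below 0.004. It takes 6 N to move either way, and stays where it is left.
- knob_top (a point): Centre of the knob's flat top, 74 mm above the worktop when pushed in. The head is a black upright cylinder 36 mm in diameter and 28 mm high; pushed in, its underside is 4 mm above the pod, so it is gripped round its side from above.
- tray: Steel tray for the clean combs, fixed, 270 (x) x 150 (y) x 22 mm outside, walls and floor 5 mm; origin centre of its underside. Three combs fit with their rows of teeth across it (comb y along tray y), about 80 mm apart along its x.
- tray_in (a point): Centre of the tray's inner floor, 5 mm above the worktop; axes as the tray's.
- bowl: Bystander: blue bowl, 124 mm across and 55 mm high; origin centre of its underside.
- bottle: Bystander: white bottle, 60 mm across and 170 mm high; origin centre of its underside.
Not all that is in view belongs to the job. Leave any green look-alike of the comb0 alone. Leave any orange look-alike of the comb2 alone.

How it is judged (in metres and radians):
On the way, in this order (a step that is already met when the one before it is completed fails the run):
1. every comb stands fully down between the dock's fins, the knob pushed in (lamp off) (x of comb0 in the frame of dock_floor between -0.105 and 0.105 m and y of comb0 in the frame of dock_floor between -0.008 and 0.008 m and z of each of comb0, comb1, comb2 in the frame of dock_floor below 0.006 m and angle between each of comb0, comb1, comb2's own z axis and vertical below 0.12 rad and x of comb1 in the frame of dock_floor between -0.105 and 0.105 m and y of comb1 in the frame of dock_floor between -0.008 and 0.008 m and x of comb2 in the frame of dock_floor between -0.105 and 0.105 m and y of comb2 in the frame of dock_floor between -0.008 and 0.008 m and value of joint knob below 0.004 m), for 0.3 s.
2. the knob is pulled out (lamp on) for 5 s on end while every comb stands fully in the dock (x of comb0 in the frame of dock_floor between -0.105 and 0.105 m and y of comb0 in the frame of dock_floor between -0.008 and 0.008 m and z of each of comb0, comb1, comb2 in the frame of dock_floor below 0.006 m and angle between each of comb0, comb1, comb2's own z axis and vertical below 0.12 rad and x of comb1 in the frame of dock_floor between -0.105 and 0.105 m and y of comb1 in the frame of dock_floor between -0.008 and 0.008 m and x of comb2 in the frame of dock_floor between -0.105 and 0.105 m and y of comb2 in the frame of dock_floor between -0.008 and 0.008 m and value of joint knob above 0.016 m), for 5 s.
3. the knob is pushed back in with every comb still fully in the dock (all of step 1), for 0.2 s.
At the end, for the whole second after the job is handed in: Every comb present stands at rest on the tray's floor on its teeth (tips within 7 mm of the floor, under 0.15 rad from upright), and the knob is pushed in (under 4 mm). Fully down in the dock: tips within 6 mm of its floor, under 0.12 rad, within 8 mm of its centre line (x of comb0 in the frame of tray_in between -0.125 and 0.125 m and y of comb0 in the frame of tray_in between -0.065 and 0.065 m and z of comb0 in the frame of tray_in between -0.006 and 0.007 m and angle between each of comb0, comb1, comb2's own z axis and vertical below 0.15 rad and linear speed of each of comb0, comb1, comb2 below 0.02 m/s and x of comb1 in the frame of tray_in between -0.125 and 0.125 m and y of comb1 in the frame of tray_in between -0.065 and 0.065 m and z of comb1 in the frame of tray_in between -0.006 and 0.007 m and x of comb2 in the frame of tray_in between -0.125 and 0.125 m and y of comb2 in the frame of tray_in between -0.065 and 0.065 m and z of comb2 in the frame of tray_in between -0.006 and 0.007 m and value of joint knob below 0.004 m); the robot touches nothing.
It fails at once if the bowl is moved more than 30 mm (distance of bowl from where it was at the start of the episode above 0.03 m).
It fails at once if the bottle is moved more than 30 mm (distance of bottle from where it was at the start of the episode above 0.03 m).
Of comb0, comb1, comb2 only 2 to 3 are there at a start; the rules pass over those that are not, and their reading is None.
At some moment in a run one of comb0, comb1, comb2 may be knocked a few centimetres aside while the robot is not near it.
Once in a run the grip may slacken for a moment while it holds something.
It also fails if it takes over 210 s, if anything falls off the work surface, if the arm or the gripper's body presses on something with over 40 N, if the wrist force passes 120 N, or if a joint passes its speed limit or range.

### The arm

A 6-joint arm with a two-finger parallel gripper is mounted at the origin on the work surface. World frame = base frame: x ahead of the robot, y to its left, z up, the work surface at z = 0. Lengths are in mm, angles in rad, forces in N, time in s.
With the tool pointing down it reaches from about 350 to 875 mm from the base axis. Payload 4.2 kg.
Tool frame: the origin (TCP) lies midway between the tips of the shut fingers; the grasp point (between the pads) lies 19 mm behind it (arm.grip_depth is the distance from the TCP to the grasp point, in mm); z points along the fingers, x is the direction in which the jaws open and shut, and the axes are right-handed (so a half turn about z gives the same grasp; the last joint's range is limited). The gripper opens to 85 mm and grips with 20 to 120 N. Pads are 22 mm wide; open, the fingers measure 114 mm over their backs; the gripper's body (76 mm by 85 mm) begins 54 mm behind the grasp point. The pads swing forward as they close: fully open they stand 13 mm farther back than shut.
Start: joints at [-1.052, 0.385, 0.008, 0, -1.194, -0.259], TCP at [160.571, -604, 207.212] pointing down, gripper open.
Joint ranges: [-3.14, 3.14], [-1.21, 2.06], [-1.07, 1.41], [-3.16, 2.05], [-2.99, -0.16], [-3.1, 3.1]. Speed limits (rad/s): [2.79, 2.79, 3.14, 3.14, 3.14, 3.14].

### API

Orientations are given as a unit quaternion [x, y, z, w].
In Python, from bench import arm, eyes, find_in, silhouettes gives the robot as it stands. The module is installed in compiled form; this text tells all that it offers.
- The arm moves only by the tool play_rows, never from a script. Its arguments are lists of equal length, an entry for each row: "offset": the shift along the world's x, y, z in mm, a list of three; "turn": the turn about the world's z in rad. In form: {"offset": [[x, y, z], ...], "turn": [turn, ...]}. A call has 1 to 12 rows; each row shifts and turns the pose as measured when the row begins; what a row does not reach is not made up. A row lasts 1/10 s, in which the tool goes at most 50 mm and 8.59 degrees, less where a joint would pass 70% of its speed; a pose out of reach is approached as far as the arm can. A call is refused whole if a number of a shift passes 50 or a number of a turn 0.15, either way. A call with a gripper value outside its range is refused whole. "grip" is the gripper's target within -1 to 1 (fully open at 1, half-way at 0, shut at -1), set as the call begins (left out, the last holds). The fingers move at their own pace and stop on an object; the grip force is fixed at half the most. Time passes only in rows, so rows that do not move let the fingers close. It gives the time, the measured TCP pose, the force and the opening at its end, in the units of the state.
- arm.read_state(): the state, without advancing time (a new reading comes with each control period).
- eyes.get_image(name): name is "side" or "top" or "wrist"; returns (picture, depth): 384x512x3 uint8, red, green, blue; 384x512 float32, mm along the optical axis (not along the pixel's ray), 0 where there is no reading.
- eyes.camera_params(name): a dict with "camera_matrix" (3x3 intrinsics, pixels), "camera_from_world" (4x4, takes a point from world to camera coordinates). Camera axes: x right, y down, z forward; pixel columns grow to the right and rows downward; lengths in mm; the calibration is good to about 2 mm. A picture is of the moment at which its call begins: read the wrist's pose just before it. camera_params takes no time and is no camera call; for the wrist camera it gives the pose at the moment of the call.
- arm.job_done(): hands the job in, once; it reports no verdict.
Trained networks look in the newest picture that a camera, given by its name, has taken for a name from the list of things; names that differ only in an ending like _2 or _b are one class to them, and where a whole thing is asked for, a point or a joint stands for the part that bears it (a point fixed in the world has none). Each returns a list of dicts, best first, with "score" (0 to 1); they miss things now and then, are a little off and sometimes report something else, mostly with a low value. They report only what shows in the picture. A call takes as long as a camera call. They do not tell look-alikes from the thing itself.
- find_in(camera, query): "bbox" ([centre column, centre row, width, height] in pixels, round what is visible of it).
- silhouettes(camera, query): "mask" (384x512 bool, what is visible of it) and "bbox" ([centre column, centre row, width, height] in pixels, round what is visible of it).
The state is a dict: "clock": time; "joints": joint angles; "joint_vel": joint speeds; "joint_efforts": joint torques, N m; "position": TCP position; "ee_rot": TCP orientation; "contact_force": force on the tool from outside, world axes, zero at the start; "wrist_torque": the same for the moment, N m; "gripper_width": finger opening in mm.
Only numpy, scipy, OpenCV 4.12 (cv2) and the standard library are available. Lean on these libraries where they do the work, as an engineer would, in place of code of your own. Each camera call takes 0.05 s, during which the arm holds its last target. There are 200 camera calls.

## Working session

There is one attempt and no reset: what is moved stays moved. The work goes in short steps, Python scripts to look and compute and a tool call to move; the robot and the scene stay as the last step left them, time stands still between calls to the robot, and variables do not carry over. Pictures are saved under pics/ and viewed, on a budget of 14 in all, crops included, one or two more only if the job needs it, and the job is handed in when it is done.

Besides the shell and the picture viewer there is one more tool, called after "Call:" as name([rows], argument=value, ...), one row to a line, values as JSON. play_rows: Moves the arm, as the interface text tells. Its arguments: {"type":"object","properties":{"offset":{"type":"array","items":{"type":"array","items":{"type":"number"}}},"turn":{"type":"array","items":{"type":"number"}},"grip":{"type":"number"}},"required":["offset","turn"]}

```bash
mkdir -p pics
cat > h.py <<'E'
import numpy as np, cv2
from bench import arm, eyes, find_in, silhouettes
def cloud(name):
    im,d=eyes.get_image(name); p=eyes.camera_params(name)
    K=np.array(p["camera_matrix"]);T=np.linalg.inv(np.array(p["camera_from_world"]))
    v,u=np.mgrid[:384,:512]
    P=np.stack([(u-K[0,2])*d/K[0,0],(v-K[1,2])*d/K[1,1],d,np.ones_like(d)],-1)@T.T
    P=P[...,:3]; P[d<=0]=np.nan
    return im,P
def save(n,im,s=1):
    cv2.imwrite(f"pics/{n}.png",cv2.resize(im[...,::-1],None,fx=s,fy=s,interpolation=cv2.INTER_CUBIC))
E
python3 - <<'E'
from h import *
a,P=cloud("top"); b,Q=cloud("side")
np.savez("t0",a=a,P=P,b=b,Q=Q)
save("t0",a,1.5);save("s0",b,1.5)
s=arm.read_state();print(s)
for q in ["comb0","dock","knob","tray","bowl","bottle"]:
  eyes
  for r in silhouettes("top",q):
    m=r["mask"];X=P[m];X=X[~np.isnan(X[:,0])]
    print(q,round(r["score"],2),np.round(r["bbox"]),np.round(np.median(X,0)),"zmax",np.percentile(X[:,2],98).round())
E
```

```text
{'clock': 0.1, 'joints': array([-1.05241521e+00,  3.85461321e-01,  6.78140399e-03, -4.28098918e-04,
       -1.19401219e+00, -2.58584156e-01]), 'joint_vel': array([ 0.00050909, -0.00265287,  0.00407118,  0.0018018 ,  0.00068313,
        0.000803  ]), 'joint_efforts': array([-6.01793690e-04, -3.93317556e+01,  1.88928902e+01,  4.19795170e+00,
       -2.56423766e-03, -1.42535114e-06]), 'position': array([ 160.41175667, -603.48026991,  206.25052121]), 'ee_rot': array([ 6.09617736e-01,  7.92694946e-01,  5.49922930e-04, -7.97285309e-04]), 'contact_force': array([0.48272227, 0.55461713, 0.11584183]), 'wrist_torque': array([-0.00261418, -0.07988322,  0.01603176]), 'gripper_width': 85.4560221195638}
comb0 0.92 [168. 197.  41.  21.] [529. 323.  35.] zmax 70.0
comb0 0.84 [171. 244.  30.  41.] [397. 305.  35.] zmax 70.0
comb0 0.84 [118. 177.  36.  38.] [597. 474.  35.] zmax 70.0
comb0 0.74 [109. 240.  28.  41.] [405. 493.  35.] zmax 70.0
comb0 0.63 [180. 164.  40.  22.] [640. 285.  35.] zmax 70.0
dock 0.91 [277. 180.  68. 112.] [587. -23.  40.] zmax 72.0
knob 0.41 [291. 218.  13.  16.] [452. -51.  73.] zmax 77.0
tray 0.85 [389. 209.  56.  92.] [ 487. -360.    5.] zmax 23.0
bowl 0.97 [340. 124.  42.  38.] [ 761. -228.   23.] zmax 56.0
bowl 0.29 [190. 123.  28.  34.] [741. 248. 109.] zmax 171.0
bottle 0.58 [188. 123.  25.  30.] [740. 248. 110.] zmax 171.0
```

View pics/t0.png

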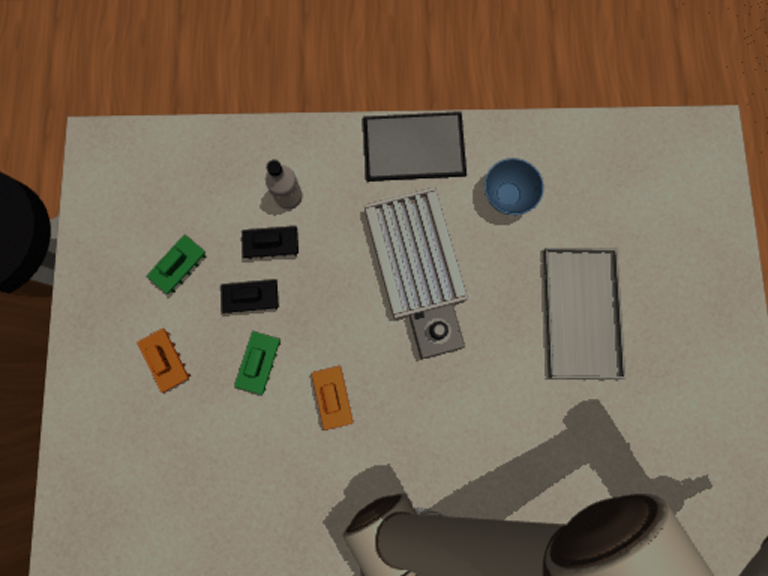

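View pics/s0.png

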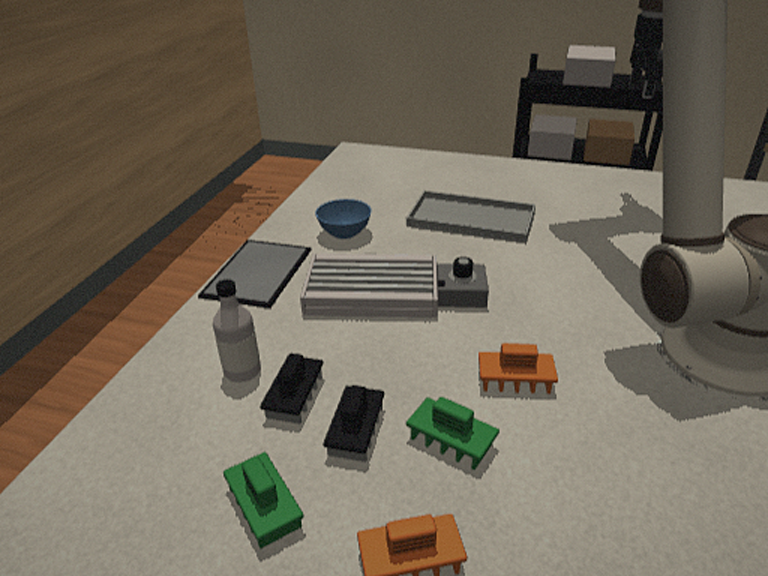

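The top picture (1.5x) shows black combs at (270,241) and (249,296), green look-alikes at (177,264) and (257,362), and orange ones at (163,360) and (331,398). Only the two black ones fit "black back", so two combs are present. The dock is at (415,255) with its knob at (438,330), the tray at (583,314), the bottle at (284,185) and the bowl at (514,186). Next I measure the poses and confirm with a crop.

```bash
cat >> h.py <<'E'
def rect(X):
    r=cv2.minAreaRect(X[:,:2].astype(np.float32)); (c,(w,h),a)=r
    a=np.deg2rad(a)
    if h>w: w,h=h,w; a+=np.pi/2
    a=(a+np.pi/2)%np.pi-np.pi/2
    return np.round(c,1),round(w,1),round(h,1),round(a,3)   # angle of long axis
def black_combs(im,P):
    hsv=im.astype(int); dark=(hsv.max(-1)<60)
    x,y,z=np.moveaxis(P,-1,0)
    m=dark&(z>22)&(z<80)
    n,l,st,c=cv2.connectedComponentsWithStats(m.astype(np.uint8))
    for i in range(1,n):
        if st[i,4]<150: continue
        X=P[l==i]; H=X[X[:,2]>60]; S=X
        print("blob px",np.round(c[i]),st[i,4],"all",rect(S),"handle",rect(H) if len(H)>5 else None, "z",np.percentile(H[:,2],50).round(1) if len(H) else None)
E
python3 - <<'E'
from h import *
D=np.load("t0.npz");a,P,b,Q=D["a"],D["P"],D["b"],D["Q"]
save("c0",a[145:220,130:210],7)
black_combs(a,P);print("side");black_combs(b,Q)
eyes.get_image("top")
for q in ["dock","tray"]:
    m=silhouettes("top",q)[0]["mask"]
    X=P[m];X=X[~np.isnan(X[:,0])]
    X=X[X[:,2]>(38 if q=="dock" else 15)]
    print(q,rect(X))
    if q=="dock":
        k=X[X[:,2]>65];print("knob",k.mean(0),np.median(k,0),rect(k))
        X=X[X[:,2]<48];print(rect(X))
        # axis direction from the long side cheeks: PCA
    np.save(q,X)
E
```

```text
blob px [350. 117.] 273 all (array([ 764.5, -242.1]), 113.4, 62.9, np.float64(0.584)) handle None z None
blob px [180. 161.] 675 all (array([645.9, 287.6]), 114.4, 58.4, np.float64(-1.509)) handle (array([647.5, 287.4]), 52.1, 24.6, np.float64(-1.489)) z 67.3
blob px [166. 197.] 703 all (array([532.4, 327.5]), 114.2, 57.4, np.float64(-1.496)) handle (array([533.5, 328.5]), 53.6, 24.0, np.float64(-1.503)) z 66.9
side
blob px [229. 152.] 179 all (array([ 730.7, -179.7]), 103.9, 39.5, np.float64(0.421)) handle None z None
blob px [308. 196.] 166 all (array([442.5,  -8.5]), 88.9, 8.4, np.float64(0.223)) handle None z None
blob px [194. 257.] 1020 all (array([645.6, 288.4]), 116.7, 60.2, np.float64(-1.5)) handle (array([645.5, 289.3]), 55.2, 23.8, np.float64(-1.5)) z 66.2
blob px [236. 280.] 1221 all (array([532.7, 328.8]), 118.2, 60.3, np.float64(-1.484)) handle (array([532.7, 329.4]), 53.5, 24.3, np.float64(-1.502)) z 66.5
blob px [301. 282.] 257 all (array([397.9, 319.8]), 54.9, 19.8, np.float64(0.03)) handle (array([396.2, 320.7]), 52.6, 19.4, np.float64(0.078)) z 61.9
blob px [175. 329.] 195 all (array([602.8, 491.7]), 52.6, 22.4, np.float64(-0.191)) handle (array([601.5, 492.4]), 50.0, 22.3, np.float64(-0.166)) z 62.8
dock (array([574.1, -22.4]), 337.6, 153.8, np.float64(0.238))
knob [452.86247186 -51.80127632  73.38175046] [451.96215315 -51.31000774  73.29961038] (array([453.3, -52.3]), 32.4, 32.3, np.float64(1.497))
(array([574.1, -22.4]), 337.6, 153.8, np.float64(0.238))
tray (array([ 489.2, -357.2]), 269.9, 151.9, np.float64(-0.032))
```

View pics/c0.png

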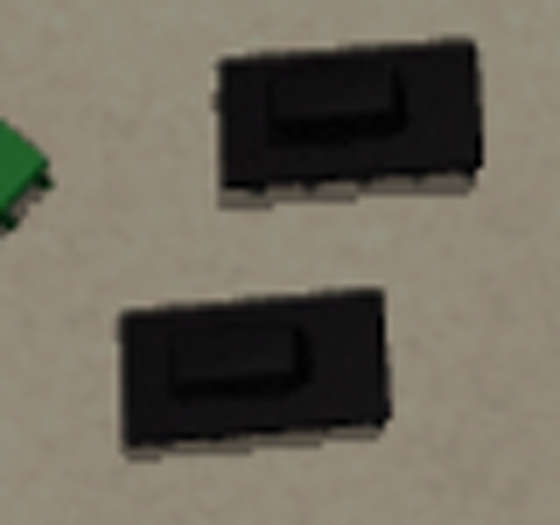

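The crop confirms both are plain black with no green or orange, so these are the combs.

Call:
play_rows([
  [25,42,0],
  [25,42,0],
  [25,42,0],
  [25,42,0],
  [25,42,0],
  [25,42,0],
  [25,42,0],
  [25,42,0],
  [25,42,0],
  [25,42,0],
  [25,42,0],
  [25,42,0],
], turn=[0.115,0.115,0.115,0.115,0.115,0.115,0.115,0.115,0.115,0.115,0.115,0.115], grip=0.3)

```text
clock: 1.75
position: [462.7, -89.9, 208.8]
ee_rot: [-0.058, 0.998, -0.0, 0.005]
contact_force: [0.5, -0.6, 0.1]
gripper_width: 55.4
```

Call:
play_rows([
  [7,42,0],
  [7,42,0],
  [7,42,0],
  [7,42,0],
  [7,42,0],
  [7,42,0],
  [7,42,0],
  [7,42,0],
  [7,42,0],
  [0,0,0],
  [0,0,0],
], turn=[-0.046,0,0,0,0,0,0,0,0,0,0])

```text
clock: 2.85
position: [528.6, 311.2, 210.3]
ee_rot: [-0.04, 0.999, 0.0, 0.008]
contact_force: [0.1, 0.2, -0.1]
gripper_width: 55.3
```

```bash
cat >> h.py <<'E'
def st():
    s=arm.read_state();q=s["ee_rot"]
    print("t",round(s["clock"],2),"pos",np.round(s["position"],1),"ang",round((2*np.arctan2(q[1],q[0]))%(2*np.pi),3),"F",np.round(s["contact_force"],1),"w",round(s["gripper_width"],1))
E
python3 - <<'E'
from h import *
st();a,P=cloud("wrist");black_combs(a,P);save("w1",a)
a,P=cloud("side");black_combs(a,P)
E
```

```text
t 2.85 pos [528.6 311.2 210.3] ang 3.221 F [ 0.1  0.2 -0.1] w 55.3
blob px [149. 127.] 5718 all (array([645.1, 286.3]), 113.6, 58.3, np.float64(-1.511)) handle (array([645.6, 286.7]), 53.7, 24.5, np.float64(-1.527)) z 68.4
blob px [250. 181.] 4006 all (array([532.4, 327. ]), 114.4, 58.0, np.float64(-1.486)) handle (array([533.4, 326.4]), 53.3, 24.5, np.float64(-1.507)) z 68.5
blob px [309. 196.] 167 all (array([442.6,  -9.6]), 89.1, 8.3, np.float64(0.237)) handle None z None
blob px [194. 257.] 1024 all (array([645.2, 289.4]), 116.0, 60.3, np.float64(-1.515)) handle (array([645.2, 288.7]), 53.9, 23.2, np.float64(-1.507)) z 66.4
blob px [236. 280.] 1217 all (array([533. , 328.9]), 117.1, 60.4, np.float64(-1.492)) handle (array([532.5, 329.3]), 53.8, 24.1, np.float64(-1.484)) z 66.4
blob px [302. 281.] 232 all (array([397.1, 319.7]), 54.3, 19.8, np.float64(0.085)) handle (array([396.1, 319.5]), 52.6, 18.4, np.float64(0.11)) z 61.8
blob px [174. 329.] 182 all (array([603.2, 492.4]), 52.6, 21.5, np.float64(-0.231)) handle (array([601.7, 493. ]), 49.5, 21.0, np.float64(-0.213)) z 62.2
```

Call:
play_rows([
  [4.5,17,-30],
  [0,0,-40],
  [0,0,-40],
  [0,0,-25],
  [0,0,-15],
  [0,0,0],
], turn=[-0.01,0,0,0,0,0])

```text
clock: 3.55
position: [534.4, 319.2, 61.1]
ee_rot: [-0.029, 1.0, 0.003, 0.012]
contact_force: [-0.2, -0.3, 0.1]
gripper_width: 55.9
```

Call:
play_rows([
  [-1,9,0],
  [0,2,-12],
  [0,0,-11],
  [0,0,0],
], turn=[0.01,0,0,0])

```text
clock: 3.95
position: [535.5, 330.9, 40.9]
ee_rot: [-0.034, 0.999, 0.005, 0.014]
contact_force: [0.2, 1.2, 0.2]
gripper_width: 55.9
```

Call:
play_rows([
  [0,0,0],
  [0,0,0],
  [0,0,0],
  [0,0,0],
  [0,0,0],
  [0,0,0],
  [0,0,0],
  [0,0,0],
], turn=[0,0,0,0,0,0,0,0], grip=-1)

```text
clock: 4.75
position: [535.5, 331.2, 41.7]
ee_rot: [-0.034, 0.999, 0.005, 0.015]
contact_force: [-0.3, 0.9, -0.0]
gripper_width: 20.7
```

Call:
play_rows([
  [0,0,20],
  [0,0,40],
  [0,0,40],
  [0,0,30],
  [12,-30,10],
  [15,-44,0],
  [15,-45,0],
  [15,-45,0],
  [15,-45,0],
  [15,-45,0],
  [15,-40,0],
  [0,0,0],
], turn=[0,0,0,0,0.025,0.025,0.025,0.025,0.025,0.025,0.025,0])

```text
clock: 5.95
position: [635.6, 25.6, 182.0]
ee_rot: [-0.126, 0.992, 0.005, 0.011]
contact_force: [0.2, 1.2, -1.4]
gripper_width: 21.0
```

Run:
```python
from h import *
st()
```

```text
t 5.95 pos [635.6  25.6 182. ] ang 3.395 F [ 0.2  1.2 -1.4] w 21.0
```

```bash
cat >> h.py <<'E'
def held(im,P,ref):
    dark=im.max(-1)<60; tp=ref["position"]
    x,y,z=np.moveaxis(P,-1,0)
    m=dark&(abs(x-tp[0])<110)&(abs(y-tp[1])<110)&(z>tp[2]-20)&(z<tp[2]+8)
    X=P[m]; 
    if len(X)>30: print("held spine",len(X),rect(X),"z",np.percentile(X[:,2],[5,50,95]).round(1))
def dock(P):
    x,y,z=np.moveaxis(P,-1,0)
    m=(z>36)&(z<48)&(np.hypot(x-574,y+22)<215)
    X=P[m]
    # project with hypothesised angle, sharpest lateral profile (fin tops)
    best=None
    for a in np.arange(.21,.27,.002):
        u=np.array([-np.sin(a),np.cos(a)]); f=np.array([np.cos(a),np.sin(a)])
        d=(X[:,:2]-[618.8,-11.6])
        s=d@f; t=d@u; k=(s>-112)&(s<112); t=t[k]
        for o in np.arange(-8,8.1,.5):
            tt=abs(t-o); 
            on=((abs(tt-12)<4.5)|(abs(tt-36)<4.5)|((tt>56)&(tt<76))).mean()-((tt<6)|(abs(tt-24)<6)|(abs(tt-48)<6)|(tt>78)).mean()
            if best is None or on>best[0]: best=(on,a,o)
    on,a,o=best; u=np.array([-np.sin(a),np.cos(a)]);f=np.array([np.cos(a),np.sin(a)])
    s=(X[:,:2]-[618.8,-11.6])@f
    print("dock fit",round(on,2),"ang",round(a,3),"centreline pt",np.round(np.array([618.8,-11.6])+o*u,1),"s range",np.percentile(s,[1,99]).round(1))
E
python3 - <<'E'
from h import *
st();s=arm.read_state()
for c in ["wrist","top","side"]:
    a,P=cloud(c);print(c);held(a,P,s);dock(P)
    if c=="wrist":save("w2",a)
dock(np.load("t0.npz")["P"])
E
```

```text
t 5.95 pos [635.6  25.6 182. ] ang 3.395 F [ 0.2  1.2 -1.4] w 21.0
wrist
held spine 7884 (array([633.8,  23.2]), 115.2, 58.5, np.float64(-1.308)) z [174.  175.9 177.8]
dock fit 0.9 ang 0.24 centreline pt [618.8 -11.6] s range [-209.6  119. ]
top
held spine 494 (array([633.9,  25.3]), 115.3, 58.7, np.float64(-1.313)) z [171.  174.8 178.6]
dock fit 0.89 ang 0.236 centreline pt [618.7 -11.1] s range [-212.5  115.4]
side
held spine 460 (array([632.4,  29.5]), 115.0, 59.8, np.float64(-1.311)) z [168.4 173.7 184.4]
dock fit 0.75 ang 0.246 centreline pt [618.4 -10.1] s range [-211.6  118.5]
dock fit 0.89 ang 0.236 centreline pt [618.7 -11.1] s range [-211.7  120.2]
```

View pics/w2.png

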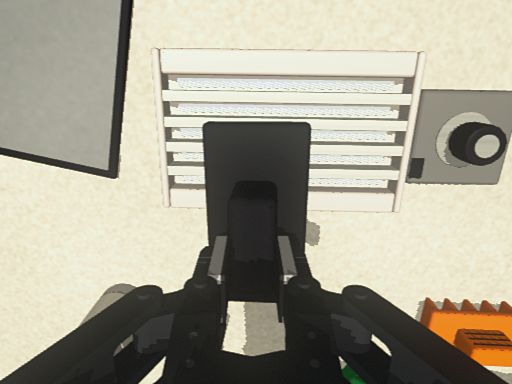

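The wrist view shows the comb held at (257,165) over the dock, whose fins run across at rows 80–190, with the knob at (480,147). I shift to the trough and lower to just above the fins.

Call:
play_rows([
  [16,-12,0],
  [17,-12,0],
  [0,0,-20],
  [0,0,-30],
  [0,0,-25],
  [0,0,0],
], turn=[-0.012,-0.01,0,0,0,0])

```text
clock: 6.7
position: [667.0, 16.4, 106.1]
ee_rot: [-0.124, 0.992, 0.007, 0.013]
contact_force: [-0.7, -0.8, -2.5]
gripper_width: 21.0
```

Run:
```python
from h import *
st();s=arm.read_state()
for c in ["wrist","top","side"]:
    a,P=cloud(c);print(c);held(a,P,s);dock(P)
```

```text
t 6.7 pos [667.   16.4 106.1] ang 3.389 F [-0.7 -0.8 -2.5] w 21.0
wrist
held spine 7817 (array([667.5,  12.2]), 115.1, 59.0, np.float64(-1.315)) z [100.8 102.6 104.2]
dock fit 0.9 ang 0.24 centreline pt [619.4 -14. ] s range [-133.3  121.5]
top
held spine 420 (array([667.8,  13.7]), 115.8, 59.7, np.float64(-1.319)) z [ 97.7 101.3 105. ]
dock fit 0.89 ang 0.238 centreline pt [618.7 -11.1] s range [-212.3  116.3]
side
held spine 416 (array([668.6,  14.5]), 120.7, 59.6, np.float64(-1.319)) z [ 96.3 102.1 108.9]
dock fit 0.72 ang 0.236 centreline pt [618.4 -10.1] s range [-212.   118.9]
```

Call:
play_rows([
  [0,-10,0],
  [0,-3,0],
  [0,0,0],
  [0,0,0],
], turn=[-0.012,-0.004,0,0])

```text
clock: 7.25
position: [673.7, 2.9, 117.8]
ee_rot: [-0.116, 0.993, 0.006, 0.023]
contact_force: [0.4, -0.2, -2.2]
gripper_width: 21.1
```

Run:
```python
from h import *
st();s=arm.read_state()
for c in ["wrist","top","side"]:
    a,P=cloud(c);print(c);held(a,P,s);dock(P)
```

```text
t 7.25 pos [673.7   2.9 117.8] ang 3.374 F [ 0.4 -0.2 -2.2] w 21.1
wrist
held spine 7785 (array([672.8,  -1.4]), 115.1, 58.9, np.float64(-1.332)) z [110.6 112.  113.4]
dock fit 0.9 ang 0.238 centreline pt [619.4 -14. ] s range [-140.   119.6]
top
held spine 420 (array([6.735e+02, 5.000e-01]), 114.8, 60.5, np.float64(-1.339)) z [107.  110.8 114.7]
dock fit 0.89 ang 0.238 centreline pt [618.7 -11.1] s range [-212.3  117.6]
side
held spine 425 (array([671.6,   2.4]), 119.3, 59.9, np.float64(-1.317)) z [102.9 108.9 119.2]
dock fit 0.75 ang 0.238 centreline pt [618.4 -10.1] s range [-211.5  118.5]
```

Call:
play_rows([
  [0,1,-10],
  [0,0,-10],
  [0,0,-8],
  [0,0,0],
  [0,0,0],
], turn=[0,0,0,0,0])

```text
clock: 7.9
position: [672.3, 4.3, 84.8]
ee_rot: [-0.116, 0.993, 0.006, 0.021]
contact_force: [0.4, 0.1, -2.4]
gripper_width: 21.0
```

Run:
```python
from h import *
st();s=arm.read_state();print(s["ee_rot"])
for c in ["wrist","top"]:
    a,P=cloud(c);print(c);held(a,P,s);dock(P)
```

```text
t 7.9 pos [672.3   4.3  84.8] ang 3.374 F [ 0.4  0.1 -2.4] w 21.0
[-0.11615465  0.99299579  0.00618783  0.02071622]
wrist
held spine 8160 (array([671.1,  -0. ]), 115.0, 58.9, np.float64(-1.332)) z [77.3 78.8 80.4]
dock fit 0.9 ang 0.24 centreline pt [619.3 -13.5] s range [-120.5  119.4]
top
held spine 399 (array([671.7,   2.7]), 115.0, 59.5, np.float64(-1.328)) z [73.8 77.5 80.7]
dock fit 0.9 ang 0.234 centreline pt [618.7 -11.1] s range [-212.3  116.2]
```

Call:
play_rows([
  [0,-1,-5],
  [0,0,-6],
  [0,0,-6],
  [0,0,-5],
  [0,0,0],
], turn=[0,0,0,0,0])

```text
clock: 8.5
position: [672.8, 3.3, 62.0]
ee_rot: [-0.116, 0.993, 0.006, 0.022]
contact_force: [-0.3, 0.4, -1.3]
gripper_width: 21.2
```

Run:
```python
from h import *
st();s=arm.read_state()
for c in ["wrist"]:
    a,P=cloud(c);print(c);held(a,P,s);dock(P)
```

```text
t 8.5 pos [672.8   3.3  62. ] ang 3.374 F [-0.3  0.4 -1.3] w 21.2
wrist
held spine 7399 (array([672.,  -1.]), 115.3, 59.0, np.float64(-1.339)) z [55.2 56.6 58.1]
dock fit 0.91 ang 0.24 centreline pt [619.4 -14. ] s range [-110.1  119.8]
```

Teeth are down between the fins (tips about 2 mm off the floor), so I ease down, release and rise.

Call:
play_rows([
  [0,0,-2],
  [0,0,0],
  [0,0,0],
], turn=[0,0,0])

```text
clock: 8.85
position: [673.9, 3.4, 61.5]
ee_rot: [-0.116, 0.993, 0.006, 0.023]
contact_force: [-0.4, -0.5, -1.2]
gripper_width: 21.1
```

Call:
play_rows([
  [0,0,0],
  [0,0,0],
  [0,0,0],
  [0,0,0],
  [0,0,0],
], turn=[0,0,0,0,0], grip=0.3)

```text
clock: 9.35
position: [675.6, 3.5, 63.6]
ee_rot: [-0.117, 0.993, 0.006, 0.025]
contact_force: [-0.9, 0.6, -0.3]
gripper_width: 55.4
```

Call:
play_rows([
  [0,0,20],
  [0,0,40],
  [0,0,40],
  [0,0,40],
  [-5,42,10],
  [-5,45,0],
  [-5,45,0],
  [-5,45,0],
  [-5,40,0],
  [0,30,0],
  [0,0,0],
], turn=[0,0,0,0,-0.03,-0.03,-0.03,-0.03,-0.03,0,0])

```text
clock: 10.45
position: [647.2, 257.6, 221.3]
ee_rot: [-0.036, 0.999, 0.006, 0.027]
contact_force: [-0.6, -0.4, -0.7]
gripper_width: 55.7
```

Run:
```python
from h import *
st();print(arm.read_state()["ee_rot"])
for c in ["wrist","top"]:
    a,P=cloud(c);print(c);black_combs(a,P)
```

```text
t 10.45 pos [647.2 257.6 221.3] ang 3.214 F [-0.6 -0.4 -0.7] w 55.7
[-0.03621862  0.99895796  0.00569887  0.02717959]
wrist
blob px [261. 180.] 4689 all (array([645.5, 284.9]), 114.8, 58.0, np.float64(-1.511)) handle (array([646. , 284.8]), 53.5, 24.4, np.float64(-1.5)) z 68.7
blob px [288. 326.] 246 all (array([594.5, 469.5]), 46.5, 2.6, np.float64(-0.705)) handle (array([595.3, 469.3]), 44.9, 1.9, np.float64(-0.709)) z 61.5
top
blob px [352. 117.] 191 all (array([ 767.8, -248.1]), 108.9, 48.7, np.float64(0.553)) handle None z None
blob px [272. 150.] 566 all (array([676.4,   1.7]), 115.0, 67.1, np.float64(-1.338)) handle (array([663.6,   9.9]), 68.6, 16.8, np.float64(1.45)) z 68.8
blob px [181. 162.] 607 all (array([645.3, 288.4]), 116.1, 59.0, np.float64(-1.49)) handle (array([646.5, 287.3]), 52.7, 24.2, np.float64(-1.534)) z 66.8
```

Call:
play_rows([
  [0,15,0],
  [0,13,-30],
  [0,0,-45],
  [0,0,-45],
  [0,0,-20],
  [0,0,0],
  [0,0,0],
], turn=[0,0,0,0,0,0,0])

```text
clock: 11.25
position: [650.7, 278.5, 81.7]
ee_rot: [-0.03, 0.999, 0.007, 0.031]
contact_force: [0.0, 0.1, 1.4]
gripper_width: 55.2
```

Call:
play_rows([
  [-4,9,0],
  [0,0,-15],
  [0,0,-15],
  [0,0,-8],
  [0,0,0],
], turn=[0,0,0,0,0])

```text
clock: 11.75
position: [649.9, 290.5, 48.5]
ee_rot: [-0.03, 0.999, 0.01, 0.036]
contact_force: [-0.2, 0.0, 0.1]
gripper_width: 55.7
```

Call:
play_rows([
  [-4,-2,-8],
  [0,0,-3],
], turn=[0,0])

```text
clock: 11.95
position: [646.2, 288.9, 38.0]
ee_rot: [-0.03, 0.999, 0.011, 0.037]
contact_force: [0.1, -0.3, -0.1]
gripper_width: 55.8
```

Call:
play_rows([
  [0,0,0],
  [0,0,0],
  [0,0,0],
  [0,0,0],
  [0,0,0],
  [0,0,0],
], turn=[0,0,0,0,0,0], grip=-1)

```text
clock: 12.55
position: [646.6, 288.9, 38.6]
ee_rot: [-0.03, 0.999, 0.011, 0.038]
contact_force: [-0.2, 0.0, -0.5]
gripper_width: 21.7
```

Call:
play_rows([
  [0,0,30],
  [0,0,45],
  [0,0,45],
  [-8,-30,20],
  [-11,-44,0],
  [-11,-45,0],
  [-11,-45,0],
  [-11,-45,0],
  [-11,-45,0],
  [-8,-35,0],
  [0,0,0],
], turn=[0,0,0,0.025,0.025,0.025,0.025,0.025,0.025,0.025,0])

```text
clock: 13.65
position: [565.3, -9.8, 178.2]
ee_rot: [-0.122, 0.992, 0.013, 0.032]
contact_force: [0.0, -0.0, -1.3]
gripper_width: 21.9
```

Run:
```python
from h import *
st();s=arm.read_state();print(s["ee_rot"])
for c in ["wrist","top"]:
    a,P=cloud(c);print(c);held(a,P,s);dock(P)
```

```text
t 13.65 pos [565.3  -9.8 178.2] ang 3.386 F [ 0.  -0.  -1.3] w 21.9
[-0.12191061  0.99194085  0.01268971  0.0320954 ]
wrist
held spine 9167 (array([565.1, -11. ]), 115.2, 58.9, np.float64(-1.326)) z [173.9 175.2 176.4]
dock fit 0.91 ang 0.238 centreline pt [619.  -12.6] s range [-211.1  120.1]
top
held spine 259 (array([551.7, -12.1]), 115.1, 31.1, np.float64(-1.341)) z [170.3 173.5 176.5]
dock fit 0.91 ang 0.258 centreline pt [618.3  -9.7] s range [-213.3  121.6]
```

Call:
play_rows([
  [7,-9,-10],
  [2,-5,-30],
  [0,0,-35],
  [0,0,-15],
  [0,0,0],
], turn=[-0.007,0,0,0,0])

```text
clock: 14.25
position: [579.2, -17.8, 83.8]
ee_rot: [-0.122, 0.992, 0.013, 0.034]
contact_force: [-0.9, 0.2, -1.5]
gripper_width: 21.7
```

Run:
```python
from h import *
st();s=arm.read_state();print(s["ee_rot"])
for c in ["wrist","side"]:
    a,P=cloud(c);print(c);held(a,P,s);dock(P)
```

```text
t 14.25 pos [579.2 -17.8  83.8] ang 3.386 F [-0.9  0.2 -1.5] w 21.7
[-0.12186589  0.99186622  0.01306796  0.0343414 ]
wrist
held spine 13839 (array([574. , -21.4]), 223.5, 115.2, np.float64(0.248)) z [70.8 81.8 90.2]
dock fit 0.91 ang 0.238 centreline pt [619.4 -14. ] s range [-203.9  119.2]
side
held spine 560 (array([575.7, -15.4]), 220.9, 114.9, np.float64(0.201)) z [70.1 79.1 87.1]
dock fit 0.63 ang 0.238 centreline pt [618.3  -9.7] s range [-212.4  119. ]
```

```bash
sed -i 's/abs(x-tp\[0\])<110)&(abs(y-tp\[1\])<110/np.hypot(x-tp[0],y-tp[1])<68/' h.py
python3 - <<'E'
from h import *
st();s=arm.read_state()
for c in ["wrist","side"]:
    a,P=cloud(c);print(c);held(a,P,s)
E
```

```text
t 14.35 pos [580.6 -17.7  86.2] ang 3.387 F [-0.1 -1.5 -0.8] w 22.0
wrist
held spine 8485 (array([580.5, -20.2]), 115.1, 59.3, np.float64(-1.323)) z [82.8 84.3 85.6]
side
held spine 411 (array([579.5, -16. ]), 115.2, 59.0, np.float64(-1.327)) z [75.4 81.4 86.8]
```

Call:
play_rows([
  [-4,-4,0],
  [0,0,-4],
  [0,0,0],
], turn=[-0.01,0,0])

```text
clock: 14.75
position: [579.2, -21.4, 86.9]
ee_rot: [-0.117, 0.992, 0.013, 0.042]
contact_force: [0.8, -0.2, -3.2]
gripper_width: 21.5
```

Run:
```python
from h import *
st();s=arm.read_state()
for c in ["wrist","side"]:
    a,P=cloud(c);print(c);held(a,P,s);dock(P)
```

```text
t 14.75 pos [579.2 -21.4  86.9] ang 3.376 F [ 0.8 -0.2 -3.2] w 21.5
wrist
held spine 8620 (array([578.7, -23.8]), 115.5, 59.0, np.float64(-1.331)) z [82.5 84.2 85.7]
dock fit 0.91 ang 0.238 centreline pt [619.4 -14. ] s range [-206.8  118.9]
side
held spine 413 (array([578.1, -20.3]), 116.5, 59.3, np.float64(-1.33)) z [75.3 81.2 87. ]
dock fit 0.65 ang 0.238 centreline pt [618.4 -10.1] s range [-212.3  119.5]
```

Call:
play_rows([
  [0,0,-10],
  [0,0,-10],
  [0,0,-6],
  [0,0,0],
], turn=[0,0,0,0])

```text
clock: 15.25
position: [579.3, -21.5, 58.9]
ee_rot: [-0.117, 0.992, 0.013, 0.042]
contact_force: [-1.0, 0.1, -1.9]
gripper_width: 21.6
```

Run:
```python
from h import *
st();s=arm.read_state()
for c in ["wrist"]:
    a,P=cloud(c);print(c);held(a,P,s);dock(P)
```

```text
t 15.25 pos [579.3 -21.5  58.9] ang 3.376 F [-1.   0.1 -1.9] w 21.6
wrist
held spine 8655 (array([597.9, -19.1]), 115.5, 98.6, np.float64(-1.335)) z [54.  56.1 57.6]
dock fit 0.92 ang 0.24 centreline pt [619.4 -14. ] s range [-182.9  118.1]
```

Call:
play_rows([
  [0,0,-2],
  [0,0,0],
], turn=[0,0])

```text
clock: 15.5
position: [581.0, -21.5, 58.9]
ee_rot: [-0.118, 0.992, 0.013, 0.043]
contact_force: [-0.2, 0.1, -1.0]
gripper_width: 22.0
```

Call:
play_rows([
  [0,0,0],
  [0,0,0],
  [0,0,0],
  [0,0,0],
  [0,0,0],
], turn=[0,0,0,0,0], grip=0.4)

```text
clock: 16.0
position: [582.9, -21.2, 60.3]
ee_rot: [-0.118, 0.992, 0.013, 0.046]
contact_force: [-0.0, -0.8, -0.2]
gripper_width: 59.9
```

Call:
play_rows([
  [0,0,20],
  [0,0,40],
  [0,0,40],
  [-20,-5,0],
  [-20,-5,0],
  [-20,-5,0],
  [-20,-5,0],
  [-20,-5,0],
  [-20,-5,0],
  [0,0,0],
  [0,0,0],
  [0,0,0],
], turn=[0,0,-0.1,-0.15,-0.15,-0.15,-0.15,-0.15,-0.15,-0.15,-0.15,-0.15])

```text
clock: 17.2
position: [456.7, -53.2, 164.7]
ee_rot: [0.572, 0.819, -0.019, 0.045]
contact_force: [1.0, -0.0, -0.9]
gripper_width: 59.7
```

Run:
```python
from h import *
st();s=arm.read_state();print(s["ee_rot"],s["joints"].round(2))
for c in ["top","side"]:
    a,P=cloud(c);print(c);black_combs(a,P);save("d_"+c,a[100:290,150:400],3)
```

```text
t 17.2 pos [456.7 -53.2 164.7] ang 1.921 F [ 1.  -0.  -0.9] w 59.7
[ 0.57228274  0.81862276 -0.01855174  0.04477803] [ 0.31  0.11 -0.53  0.12 -0.91 -1.6 ]
top
blob px [351. 117.] 258 all (array([ 764.5, -242.5]), 112.9, 61.8, np.float64(0.573)) handle None z None
blob px [272. 150.] 569 all (array([676.5,   1.9]), 115.2, 66.9, np.float64(-1.34)) handle (array([663.5,  12.7]), 74.7, 16.8, np.float64(1.479)) z 72.2
blob px [278. 178.] 527 all (array([584.7, -20.9]), 114.8, 64.7, np.float64(-1.351)) handle (array([571. , -21.4]), 50.4, 10.2, np.float64(-1.545)) z 68.7
side
blob px [229. 152.] 181 all (array([ 730.3, -178.2]), 103.5, 34.9, np.float64(0.419)) handle None z None
blob px [227. 183.] 470 all (array([673.6,   3.6]), 115.7, 63.6, np.float64(-1.331)) handle (array([670.9,  10.4]), 37.8, 25.7, np.float64(-1.351)) z 69.7
blob px [261. 183.] 463 all (array([581.4, -19. ]), 114.3, 60.3, np.float64(-1.308)) handle (array([570.3, -16.2]), 50.4, 21.0, np.float64(1.315)) z 70.4
blob px [308. 195.] 208 all (array([444.7, -17.2]), 89.0, 25.0, np.float64(0.264)) handle None z None
blob px [302. 282.] 252 all (array([397.2, 319.5]), 54.8, 20.8, np.float64(0.064)) handle (array([395.8, 320. ]), 52.7, 18.9, np.float64(0.125)) z 62.4
blob px [175. 329.] 193 all (array([602.9, 492. ]), 53.0, 21.7, np.float64(-0.213)) handle (array([600.9, 493. ]), 49.1, 21.4, np.float64(-0.179)) z 62.9
```

View pics/d_side.png

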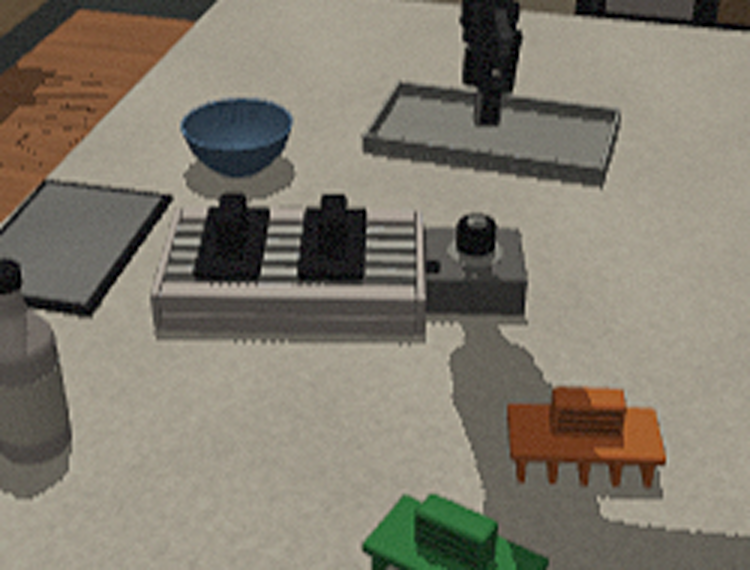

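Both combs stand between the fins (crop px (233,240) and (333,240)), with the knob in at (475,235). The tool has picked up a slight tilt, so I turn further and watch how it behaves before gripping the knob.

Call:
play_rows([
  [0,0,0],
  [0,0,0],
  [0,0,0],
  [0,0,0],
  [0,0,0],
  [0,0,0],
  [0,0,0],
  [0,0,0],
  [0,0,0],
  [0,0,0],
], turn=[-0.14,-0.14,-0.14,-0.14,-0.14,-0.14,-0.14,-0.14,-0.14,-0.14])

```text
clock: 18.3
position: [456.6, -52.8, 164.1]
ee_rot: [0.967, 0.252, -0.043, 0.021]
contact_force: [1.0, -0.4, 0.0]
gripper_width: 60.1
```

Call:
play_rows([
  [0,0,0],
  [0,0,0],
  [0,0,0],
  [0,0,0],
  [0,0,0],
  [0,0,0],
  [0,0,0],
  [0,0,0],
  [0,0,0],
  [0,0,0],
], turn=[0,0,0,0,0,0,0,0,0,0])

```text
clock: 19.3
position: [456.5, -52.8, 164.0]
ee_rot: [0.965, 0.26, -0.042, 0.02]
contact_force: [-0.3, 0.3, -0.3]
gripper_width: 59.3
```

```bash
cat >> h.py <<'E'
from scipy.spatial.transform import Rotation as R
def tilt():
    s=arm.read_state(); z=R.from_quat(s["ee_rot"]).as_matrix()[:,2]; print("toolz",z.round(3),"j",s["joints"].round(2))
E
python3 - <<'E'
from h import *
st();tilt()
E
```

```text
t 19.3 pos [456.5 -52.8 164. ] ang 0.526 F [-0.3  0.3 -0.3] w 59.3
toolz [-0.071 -0.061 -0.996] j [ 0.27  0.18 -0.42  0.05 -1.06 -2.91]
```

Call:
play_rows([
  [48,5,0],
  [48,5,0],
  [48,5,0],
  [48,5,0],
  [48,5,0],
  [0,0,0],
  [0,0,0],
  [0,0,0],
  [0,0,0],
  [0,0,0],
], turn=[0,0,0,0,0,0,0,0,0,0])

```text
clock: 20.3
position: [698.5, -28.3, 158.4]
ee_rot: [0.964, 0.26, -0.048, 0.019]
contact_force: [0.4, -0.1, -0.4]
gripper_width: 59.8
```

Run:
```python
from h import *
st();tilt()
```

```text
t 20.3 pos [698.5 -28.3 158.4] ang 0.526 F [ 0.4 -0.1 -0.4] w 59.8
toolz [-0.082 -0.062 -0.995] j [ 0.21  0.59  0.2   0.05 -1.28 -2.84]
```

Call:
play_rows([
  [-48,-5,0],
  [-48,-5,0],
  [-48,-5,0],
  [-48,-5,0],
  [-46,-4,0],
  [0,0,0],
  [0,0,-25],
  [0,0,-25],
  [0,0,0],
  [0,0,0],
], turn=[0,0,0,0,0,0,0,0,0,0])

```text
clock: 21.3
position: [446.2, -54.8, 112.8]
ee_rot: [0.964, 0.261, -0.04, 0.02]
contact_force: [0.6, 0.2, 0.4]
gripper_width: 59.9
```

Run:
```python
from h import *
st();tilt()
a,P=cloud("wrist")
x,y,z=np.moveaxis(P,-1,0)
m=(z>68)&(z<80)&(np.hypot(x-453,y+52)<40)&(a.max(-1)<120)
print(rect(P[m]),m.sum());save("w3",a)
```

```text
t 21.3 pos [446.2 -54.8 112.8] ang 0.528 F [0.6 0.2 0.4] w 59.9
toolz [-0.067 -0.059 -0.996] j [ 0.27  0.22 -0.52  0.05 -0.91 -2.92]
(array([452.2, -52.9]), 34.6, 34.5, np.float64(0.438)) 1313
```

View pics/w3.png

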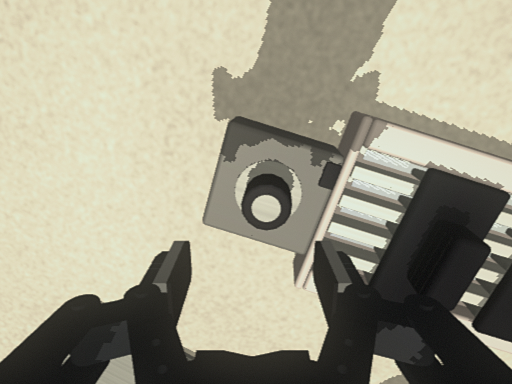

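The wrist view shows the knob at (266,203) ahead of the open jaws, in line with the earlier fix. I test whether speed changes the tilt.

Call:
play_rows([
  [0,0,10],
  [0,0,10],
  [0,0,10],
  [0,0,10],
  [0,0,10],
  [0,0,10],
  [0,0,10],
  [0,0,10],
  [0,0,10],
  [0,0,10],
  [0,0,0],
], turn=[0,0,0,0,0,0,0,0,0,0,0])

```text
clock: 22.45
position: [449.4, -54.3, 226.8]
ee_rot: [0.965, 0.261, -0.035, 0.02]
contact_force: [-1.3, -0.3, 0.7]
gripper_width: 59.6
```

Run:
```python
from h import *
st();tilt()
```

```text
t 22.45 pos [449.4 -54.3 226.8] ang 0.528 F [-1.3 -0.3  0.7] w 59.6
toolz [-0.057 -0.058 -0.997] j [ 0.27  0.1  -0.34  0.04 -1.2  -2.9 ]
```

Call:
play_rows([
  [0,0,-50],
  [0,0,-50],
  [0,0,0],
], turn=[0,0,0])

```text
clock: 22.75
position: [450.6, -54.0, 126.5]
ee_rot: [0.965, 0.261, -0.032, 0.021]
contact_force: [-1.1, -0.6, -0.1]
gripper_width: 59.9
```

Run:
```python
from h import *
st();tilt()
```

```text
t 22.75 pos [450.6 -54.  126.5] ang 0.528 F [-1.1 -0.6 -0.1] w 59.9
toolz [-0.05  -0.056 -0.997] j [ 0.27  0.2  -0.5   0.05 -0.93 -2.92]
```

Call:
play_rows([
  [0,0,10],
  [0,0,10],
  [0,0,10],
  [0,0,10],
  [0,0,10],
  [0,0,10],
  [0,0,10],
  [0,0,10],
  [0,0,0],
  [0,0,-50],
  [0,0,-45],
  [0,0,0],
], turn=[0,0,0,0,0,0,0,0,0,0,0,0])

```text
clock: 23.95
position: [465.5, -53.0, 148.4]
ee_rot: [0.965, 0.263, -0.006, 0.025]
contact_force: [-0.8, -0.3, 0.1]
gripper_width: 59.9
```

Call:
play_rows([
  [0,0,10],
  [0,0,10],
  [0,0,10],
  [0,0,10],
  [0,0,10],
  [0,0,10],
  [0,0,10],
  [0,0,10],
  [0,0,0],
  [0,0,-50],
  [0,0,-40],
  [0,0,0],
], turn=[0,0,0,0,0,0,0,0,0,0,0,0])

```text
clock: 25.15
position: [481.6, -52.1, 183.0]
ee_rot: [0.964, 0.264, 0.025, 0.031]
contact_force: [-0.3, -0.2, -0.9]
gripper_width: 59.5
```

Call:
play_rows([
  [0,0,10],
  [0,0,10],
  [0,0,10],
  [0,0,10],
  [0,0,10],
  [0,0,10],
  [0,0,10],
  [0,0,10],
  [0,0,0],
  [0,0,-50],
  [0,0,-40],
  [0,0,0],
], turn=[0,0,0,0,0,0,0,0,0,0,0,0])

```text
clock: 26.35
position: [492.9, -51.7, 208.7]
ee_rot: [0.962, 0.265, 0.049, 0.035]
contact_force: [0.0, 0.6, 0.4]
gripper_width: 59.7
```

Run:
```python
from h import *
st();tilt()
```

```text
t 26.35 pos [492.9 -51.7 208.7] ang 0.538 F [0.  0.6 0.4] w 59.7
toolz [ 0.112 -0.041 -0.993] j [ 0.27  0.1  -0.41  0.09 -0.96 -2.92]
```

Call:
play_rows([
  [0,0,0],
  [0,0,0],
  [0,0,0],
  [0,0,0],
  [0,0,0],
  [0,0,0],
  [0,0,0],
  [0,0,0],
  [0,0,0],
  [0,0,0],
  [0,0,0],
], turn=[0.14,0.14,0.14,0.14,0.14,0.14,0.14,0.14,0.14,0.14,0.14])

```text
clock: 27.45
position: [501.6, -51.8, 231.2]
ee_rot: [0.474, 0.878, 0.068, -0.004]
contact_force: [0.5, 0.1, -0.6]
gripper_width: 59.9
```

Call:
play_rows([
  [0,0,0],
  [0,0,0],
  [0,0,0],
  [0,0,0],
  [0,0,0],
  [0,0,0],
  [0,0,0],
  [0,0,0],
  [0,0,0],
  [0,0,0],
  [0,0,0],
  [0,0,0],
], turn=[0.14,0.14,0.14,0.14,0.14,0.14,0.14,0.14,0.14,0.14,0.14,0])

```text
clock: 28.65
position: [512.4, -53.8, 258.4]
ee_rot: [-0.308, 0.949, 0.048, -0.04]
contact_force: [-1.0, 0.9, 0.1]
gripper_width: 59.8
```

Run:
```python
from h import *
st();tilt()
```

```text
t 28.65 pos [512.4 -53.8 258.4] ang 3.768 F [-1.   0.9  0.1] w 59.8
toolz [-0.104  0.067 -0.992] j [ 0.16  0.23 -0.06 -0.08 -1.38  0.49]
```

Call:
play_rows([
  [-15,0,0],
  [-15,0,-10],
  [-15,0,-15],
  [-15,0,-15],
  [0,0,-15],
  [0,0,-15],
  [0,0,-15],
  [0,0,-15],
  [0,0,-10],
  [0,0,0],
  [0,0,0],
], turn=[-0.05,-0.05,-0.05,-0.05,0,0,0,0,0,0,0])

```text
clock: 29.75
position: [457.3, -54.4, 160.1]
ee_rot: [-0.194, 0.98, 0.05, -0.024]
contact_force: [-0.7, 0.3, 0.7]
gripper_width: 59.7
```

Run:
```python
from h import *
st();tilt()
```

```text
t 29.75 pos [457.3 -54.4 160.1] ang 3.532 F [-0.7  0.3  0.7] w 59.7
toolz [-0.065  0.088 -0.994] j [ 0.16  0.19 -0.36 -0.11 -1.08  0.28]
```

Call:
play_rows([
  [0,0,0],
  [0,0,0],
  [0,0,0],
  [0,0,0],
  [0,0,0],
], turn=[0,0,0,0,0])

```text
clock: 30.25
position: [459.0, -54.3, 162.8]
ee_rot: [-0.193, 0.98, 0.049, -0.021]
contact_force: [0.2, -0.1, -0.2]
gripper_width: 59.7
```

Run:
```python
from h import *
st();tilt()
```

```text
t 30.25 pos [459.  -54.3 162.8] ang 3.531 F [ 0.2 -0.1 -0.2] w 59.7
toolz [-0.06   0.088 -0.994] j [ 0.16  0.19 -0.35 -0.11 -1.08  0.28]
```

Call:
play_rows([
  [0,0,0],
  [0,0,0],
  [0,0,0],
  [0,0,0],
  [0,0,0],
  [0,0,0],
  [0,0,0],
  [0,0,0],
], turn=[0.14,0.14,0.14,0.14,0.14,0.14,0.14,0])

```text
clock: 31.05
position: [459.1, -54.5, 163.2]
ee_rot: [-0.646, 0.761, 0.033, -0.042]
contact_force: [-0.0, -0.0, 0.0]
gripper_width: 59.7
```

Call:
play_rows([
  [0,0,10],
  [0,0,10],
  [0,0,10],
  [0,0,10],
  [0,0,10],
  [0,0,10],
  [0,0,10],
  [0,0,10],
  [0,0,0],
  [0,0,-50],
  [0,0,-45],
  [0,0,0],
], turn=[0,0,0,0,0,0,0,0,0,0,0,0])

```text
clock: 32.25
position: [460.8, -54.6, 157.1]
ee_rot: [-0.643, 0.764, 0.03, -0.038]
contact_force: [-0.3, -0.2, 0.5]
gripper_width: 59.7
```

Run:
```python
from h import *
st();tilt()
```

```text
t 32.25 pos [460.8 -54.6 157.1] ang 4.54 F [-0.3 -0.2  0.5] w 59.7
toolz [-0.096 -0.002 -0.995] j [ 0.22  0.21 -0.37 -0.02 -1.08  1.19]
```

Call:
play_rows([
  [0,0,10],
  [0,0,10],
  [0,0,10],
  [0,0,10],
  [0,0,10],
  [0,0,10],
  [0,0,10],
  [0,0,10],
  [0,0,0],
  [0,0,-50],
  [0,0,-50],
  [0,0,0],
], turn=[0,0,0,0,0,0,0,0,0,0,0,0])

```text
clock: 33.45
position: [466.3, -54.6, 153.8]
ee_rot: [-0.644, 0.764, 0.024, -0.029]
contact_force: [-0.4, 0.4, -1.0]
gripper_width: 60.1
```

Call:
play_rows([
  [0,0,10],
  [0,0,10],
  [0,0,10],
  [0,0,10],
  [0,0,10],
  [0,0,10],
  [0,0,10],
  [0,0,10],
  [0,0,0],
  [0,0,-50],
  [0,0,-50],
  [0,0,0],
], turn=[0,0,0,0,0,0,0,0,0,0,0,0])

```text
clock: 34.65
position: [472.4, -54.5, 151.1]
ee_rot: [-0.645, 0.764, 0.017, -0.019]
contact_force: [-0.9, 0.3, -0.4]
gripper_width: 59.8
```

Run:
```python
from h import *
st();tilt()
```

```text
t 34.65 pos [472.4 -54.5 151.1] ang 4.543 F [-0.9  0.3 -0.4] w 59.8
toolz [-0.05   0.001 -0.999] j [ 0.22  0.21 -0.39 -0.01 -1.02  1.19]
```

Call:
play_rows([
  [-12,1,-20],
  [-10,1,-25],
  [0,0,-20],
  [0,0,-15],
  [0,0,0],
], turn=[0,0,0,0,0])

```text
clock: 35.15
position: [455.4, -52.4, 76.2]
ee_rot: [-0.646, 0.763, 0.013, -0.017]
contact_force: [-0.5, -0.2, -0.5]
gripper_width: 59.8
```

Run:
```python
from h import *
st();tilt()
a,P=cloud("wrist")
x,y,z=np.moveaxis(P,-1,0)
m=(z>68)&(z<80)&(np.hypot(x-453,y+52)<30)&(a.max(-1)<120)
print(rect(P[m]),m.sum())
```

```text
t 35.15 pos [455.4 -52.4  76.2] ang 4.547 F [-0.5 -0.2 -0.5] w 59.8
toolz [-0.043 -0.002 -0.999] j [ 0.24  0.28 -0.53 -0.01 -0.8   1.18]
(array([454.3, -53.3]), 35.2, 35.2, np.float64(-1.096)) 2674
```

Call:
play_rows([
  [-2,0,-12],
  [-1,0,-10],
  [0,0,-3],
  [0,0,0],
], turn=[0,0,0,0])

```text
clock: 35.6
position: [459.3, -51.6, 57.4]
ee_rot: [-0.647, 0.762, 0.009, -0.011]
contact_force: [0.2, -0.3, 0.4]
gripper_width: 59.7
```

Call:
play_rows([
  [0,0,0],
  [0,0,0],
  [0,0,0],
  [0,0,0],
  [0,0,0],
  [0,0,0],
], turn=[0,0,0,0,0,0], grip=-1)

```text
clock: 36.2
position: [460.9, -51.5, 59.3]
ee_rot: [-0.647, 0.762, 0.008, -0.01]
contact_force: [0.4, -0.0, -0.5]
gripper_width: 0.3
```

Run:
```python
from h import *
st();tilt()
a,P=cloud("wrist");save("w4",a)
b,Q=cloud("side");save("s4",b[150:260,200:360],5)
```

```text
t 36.2 pos [460.9 -51.5  59.3] ang 4.55 F [ 0.4 -0.  -0.5] w 0.3
toolz [-0.025 -0.001 -1.   ] j [ 0.24  0.3  -0.55 -0.01 -0.74  1.18]
```

View pics/s4.png

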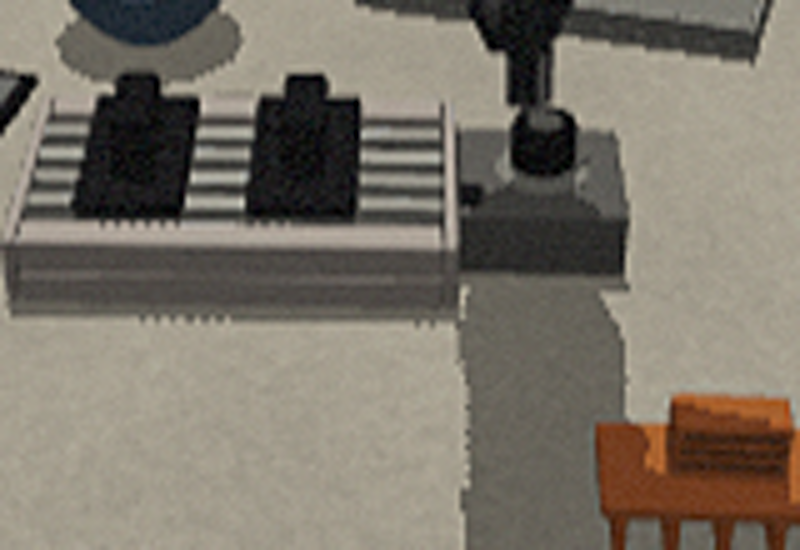

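The side crop shows the fingers shut just above or behind the knob (tips at (530,105), knob top at (545,120)). I measure where the tips really are.

Run:
```python
from h import *
st()
b,Q=cloud("side")
for r in range(162,186,2): # crop px (530,105)->col 306,row 171
    print(r,[tuple(Q[r,c].round().astype(int)) if not np.isnan(Q[r,c,0]) else None for c in (303,306,309,312)])
a,P=cloud("top")
x,y,z=np.moveaxis(P,-1,0)
m=(np.hypot(x-455,y+52)<45)&(z>50)
X=P[m]
for lo in range(50,150,10):
    k=X[(X[:,2]>=lo)&(X[:,2]<lo+10)]
    if len(k): print(lo,len(k),k.mean(0).round(),k.min(0).round(),k.max(0).round())
```

```text
t 36.3 pos [460.9 -51.5  59.3] ang 4.55 F [-0.2 -0.1  0.2] w 0.5
162 [(np.int64(467), np.int64(-36), np.int64(118)), (np.int64(456), np.int64(-21), np.int64(128)), (np.int64(453), np.int64(-47), np.int64(114)), (np.int64(474), np.int64(-247), np.int64(-1))]
164 [(np.int64(467), np.int64(-38), np.int64(111)), (np.int64(459), np.int64(-37), np.int64(113)), (np.int64(452), np.int64(-45), np.int64(109)), (np.int64(471), np.int64(-233), np.int64(-1))]
166 [(np.int64(467), np.int64(-39), np.int64(104)), (np.int64(458), np.int64(-36), np.int64(107)), (np.int64(452), np.int64(-45), np.int64(103)), (np.int64(469), np.int64(-221), np.int64(-1))]
168 [(np.int64(467), np.int64(-42), np.int64(96)), (np.int64(458), np.int64(-38), np.int64(100)), (np.int64(452), np.int64(-50), np.int64(94)), (np.int64(467), np.int64(-212), np.int64(-3))]
170 [(np.int64(466), np.int64(-41), np.int64(91)), (np.int64(458), np.int64(-38), np.int64(93)), (np.int64(452), np.int64(-50), np.int64(87)), (np.int64(465), np.int64(-196), np.int64(0))]
172 [(np.int64(490), np.int64(-179), np.int64(-2)), (np.int64(458), np.int64
[... 716 characters left out ...]
 np.int64(59)), (np.int64(456), np.int64(-37), np.int64(63)), (np.int64(448), np.int64(-35), np.int64(65)), (np.int64(440), np.int64(-40), np.int64(63))]
182 [(np.int64(465), np.int64(-41), np.int64(52)), (np.int64(455), np.int64(-32), np.int64(60)), (np.int64(447), np.int64(-35), np.int64(59)), (np.int64(440), np.int64(-40), np.int64(57))]
184 [(np.int64(464), np.int64(-38), np.int64(47)), (np.int64(456), np.int64(-40), np.int64(47)), (np.int64(447), np.int64(-34), np.int64(53)), (np.int64(440), np.int64(-43), np.int64(48))]
50 2 [437. -48.  54.] [436. -52.  52.] [439. -43.  56.]
60 3 [439. -49.  67.] [438. -60.  64.] [441. -40.  70.]
70 17 [440. -49.  74.] [437. -62.  70.] [443. -39.  77.]
```

View pics/w4.png

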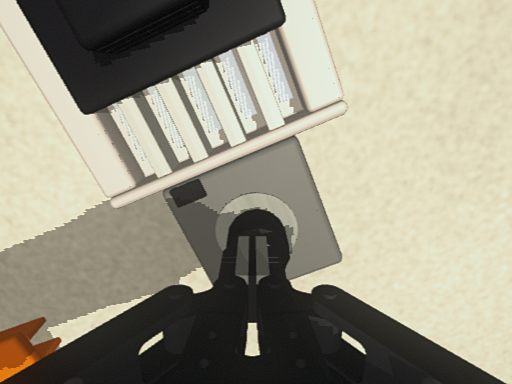

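Run:
```python
from h import *
st();tilt()
print(arm.read_state()["joints"], arm.read_state()["joint_efforts"].round(1))
a,P=cloud("wrist")
for nm,r,c in [("pod",180,270),("pod2",240,320),("comb spine",90,120),("table",150,430),("endwall",150,220)]:
    print(nm,np.nanmedian(P[r-3:r+4,c-3:c+4].reshape(-1,3),0).round(1))
for r in (210,218,225,235,245,255,270): print(r,P[r,258].round(1),P[r,240].round(1))
b,Q=cloud("side");
x,y,z=np.moveaxis(Q,-1,0)
m=(z>78)&(z<130)&(abs(x-455)<25)&(abs(y+50)<40);X=Q[m]
print(len(X),X[:,2].min(),[ (z0,X[(X[:,2]>=z0)&(X[:,2]<z0+6)].mean(0).round(0)) for z0 in range(78,120,6)])
```

```text
t 36.4 pos [460.8 -51.5  59.2] ang 4.55 F [-0.  -0.6  0.2] w 0.6
toolz [-0.025 -0.001 -1.   ] j [ 0.24  0.3  -0.55 -0.01 -0.74  1.18]
[ 0.23674617  0.30190515 -0.5528936  -0.0076894  -0.74084248  1.17721603] [  0.  -29.4  13.2   3.   -0.    0. ]
pod [484.5 -67.   42.9]
pod2 [439.2 -92.9  43.1]
comb spine [548.3   1.6  54.9]
table [ 474.4 -183.5    1. ]
endwall [505.7 -40.   37.1]
210 [469.6 -57.2  50.9] [468.  -45.9  42.8]
218 [470.  -57.   62.8] [468.7 -46.4  56.3]
225 [470.5 -56.8  72.8] [468.9 -46.7  66.1]
235 [465.6 -56.   74.6] [466.7 -46.6  73.7]
245 [473.2 -56.7  98.6] [474.4 -48.7  98.5]
255 [472.6 -56.4 106.1] [473.8 -48.8 105.9]
270 [472.9 -56.2 117.6] [473.8 -49.2 117.3]
116 80.31636816613423 [(78, array([464., -46.,  82.])), (84, array([460., -45.,  87.])), (90, array([461., -43.,  93.])), (96, array([460., -44.,  99.])), (102, array([461., -43., 105.])), (108, array([461., -42., 111.])), (114, array([458., -43., 116.]))]
```

The closed finger tips show at z≈80–90 while the TCP reads 59, so the tips sit above the knob top. I reopen, centre and go lower in small steps, watching the force.

Call:
play_rows([
  [-4,0,0],
  [-4,0,0],
  [0,0,0],
  [0,0,0],
  [0,0,0],
], turn=[0,0,0,0,0], grip=0.4)

```text
clock: 37.0
position: [451.7, -51.5, 59.1]
ee_rot: [-0.647, 0.762, 0.008, -0.01]
contact_force: [-0.1, 0.1, 0.2]
gripper_width: 59.9
```

Call:
play_rows([
  [-1,0,-8],
  [0,0,-8],
  [0,0,-2],
], turn=[0,0,0])

```text
clock: 37.3
position: [450.9, -51.5, 40.0]
ee_rot: [-0.647, 0.762, 0.008, -0.01]
contact_force: [-0.3, 0.9, -0.0]
gripper_width: 60.0
```

Run:
```python
from h import *
st();tilt()
b,Q=cloud("side");save("s5",b[130:230,240:360],6)
x,y,z=np.moveaxis(Q,-1,0)
m=(z>44)&(z<130)&(abs(x-455)<25)&(y>-30)&(y<20);X=Q[m]
print(len(X),[(z0,X[(X[:,2]>=z0)&(X[:,2]<z0+6)].mean(0).round(0)) for z0 in range(42,120,6) if ((X[:,2]>=z0)&(X[:,2]<z0+6)).any()])
```

```text
t 37.3 pos [450.9 -51.5  40. ] ang 4.55 F [-0.3  0.9 -0. ] w 60.0
toolz [-0.025 -0.001 -1.   ] j [ 0.24  0.32 -0.6  -0.01 -0.68  1.17]
164 [(66, array([460., -17.,  69.])), (72, array([456., -12.,  76.])), (78, array([455., -11.,  81.])), (84, array([457.,  -9.,  88.])), (90, array([456., -10.,  93.])), (96, array([456., -11.,  99.])), (102, array([457., -11., 103.])), (108, array([451.,  -5., 112.])), (114, array([459.,  -0., 118.]))]
```

View pics/s5.png

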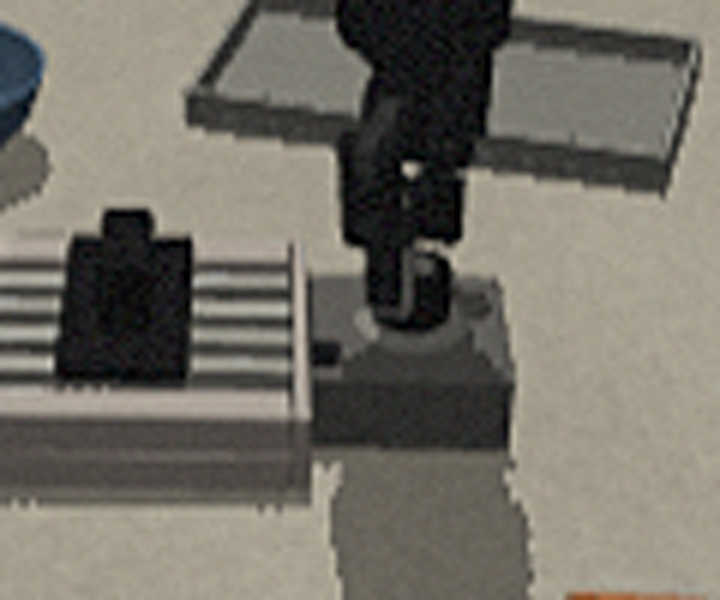

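The crop shows the front finger beside the knob, its tip at (385,310), z≈67. I go 10 mm lower and grip.

Call:
play_rows([
  [-1,0,-6],
  [0,0,-4],
  [0,0,0],
], turn=[0,0,0])

```text
clock: 37.65
position: [449.7, -51.5, 28.6]
ee_rot: [-0.647, 0.762, 0.008, -0.01]
contact_force: [-0.1, 0.0, -0.3]
gripper_width: 59.7
```

Call:
play_rows([
  [0,0,0],
  [0,0,0],
  [0,0,0],
  [0,0,0],
  [0,0,0],
  [0,0,0],
], turn=[0,0,0,0,0,0], grip=-1)

```text
clock: 38.25
position: [449.5, -52.6, 29.1]
ee_rot: [-0.648, 0.762, 0.008, -0.011]
contact_force: [0.2, -1.2, -1.6]
gripper_width: 34.0
```

Call:
play_rows([
  [0,0,5],
  [0,0,5],
  [0,0,5],
  [0,0,5],
  [0,0,4],
  [0,0,3],
], turn=[0,0,0,0,0,0])

```text
clock: 38.85
position: [449.2, -52.5, 49.5]
ee_rot: [-0.646, 0.763, 0.008, -0.01]
contact_force: [13.8, -6.1, -37.3]
gripper_width: 33.9
```

Run:
```python
from h import *
st()
b,Q=cloud("side");x,y,z=np.moveaxis(Q,-1,0)
m=(z>44)&(z<130)&(abs(x-443)<6)&(abs(y+52)<25)
print(np.percentile(z[m],[50,75,90,95,99]).round(1)); black_combs(b,Q)
```

```text
t 38.85 pos [449.2 -52.5  49.5] ang 4.546 F [ 13.8  -6.1 -37.3] w 33.9
[ 93.6 104.2 116.3 123.5 129.1]
blob px [229. 152.] 181 all (array([ 730.6, -178.2]), 103.3, 36.8, np.float64(0.411)) handle None z None
blob px [227. 183.] 473 all (array([673.7,   1.6]), 119.5, 62.8, np.float64(-1.328)) handle (array([663.1,  10.7]), 44.7, 23.9, np.float64(1.144)) z 71.0
blob px [261. 183.] 462 all (array([581.4, -18.9]), 113.3, 60.5, np.float64(-1.308)) handle (array([579.6, -16.9]), 50.3, 22.4, np.float64(-1.365)) z 69.9
blob px [309. 194.] 248 all (array([445.4, -14.7]), 86.7, 38.1, np.float64(0.519)) handle None z None
blob px [301. 281.] 250 all (array([397.4, 320.2]), 54.7, 17.6, np.float64(0.027)) handle (array([396.4, 320.9]), 52.8, 16.5, np.float64(0.034)) z 62.5
blob px [174. 330.] 190 all (array([603.4, 491.6]), 53.1, 22.1, np.float64(-0.215)) handle (array([601.9, 492.2]), 49.2, 21.5, np.float64(-0.19)) z 62.2
```

Call:
play_rows([
  [0,0,0],
  [0,0,0],
  [0,0,0],
  [0,0,0],
  [0,0,0],
  [0,0,0],
  [0,0,0],
  [0,0,0],
  [0,0,0],
  [0,0,0],
  [0,0,0],
  [0,0,0],
], turn=[0,0,0,0,0,0,0,0,0,0,0,0])

```text
clock: 40.1
position: [449.4, -52.5, 49.2]
ee_rot: [-0.646, 0.763, 0.008, -0.01]
contact_force: [3.5, -1.3, -9.7]
gripper_width: 33.6
```

Call:
play_rows([
  [0,0,0],
  [0,0,0],
  [0,0,0],
  [0,0,0],
  [0,0,0],
  [0,0,0],
  [0,0,0],
  [0,0,0],
  [0,0,0],
  [0,0,0],
  [0,0,0],
  [0,0,0],
], turn=[0,0,0,0,0,0,0,0,0,0,0,0])

```text
clock: 41.3
position: [449.4, -52.5, 49.2]
ee_rot: [-0.646, 0.763, 0.008, -0.009]
contact_force: [2.9, -1.2, -10.4]
gripper_width: 33.7
```

Call:
play_rows([
  [0,0,0],
  [0,0,0],
  [0,0,0],
  [0,0,0],
  [0,0,0],
  [0,0,0],
  [0,0,0],
  [0,0,0],
  [0,0,0],
  [0,0,0],
  [0,0,0],
  [0,0,0],
], turn=[0,0,0,0,0,0,0,0,0,0,0,0])

```text
clock: 42.5
position: [449.4, -52.6, 49.2]
ee_rot: [-0.646, 0.763, 0.008, -0.01]
contact_force: [3.5, -2.3, -10.9]
gripper_width: 33.9
```

Call:
play_rows([
  [0,0,0],
  [0,0,0],
  [0,0,0],
  [0,0,0],
  [0,0,0],
  [0,0,0],
  [0,0,0],
  [0,0,0],
  [0,0,0],
  [0,0,0],
  [0,0,0],
  [0,0,0],
], turn=[0,0,0,0,0,0,0,0,0,0,0,0])

```text
clock: 43.7
position: [449.4, -52.5, 49.2]
ee_rot: [-0.646, 0.763, 0.008, -0.01]
contact_force: [3.1, -1.2, -10.8]
gripper_width: 33.6
```

Call:
play_rows([
  [0,0,0],
  [0,0,0],
  [0,0,0],
  [0,0,0],
  [0,0,0],
  [0,0,0],
  [0,0,0],
  [0,0,0],
  [0,0,0],
  [0,0,0],
  [0,0,0],
  [0,0,0],
], turn=[0,0,0,0,0,0,0,0,0,0,0,0])

```text
clock: 44.9
position: [449.4, -52.5, 49.2]
ee_rot: [-0.646, 0.763, 0.008, -0.01]
contact_force: [2.9, -1.2, -9.9]
gripper_width: 34.0
```

Run:
```python
from h import *
st();tilt()
for c in ["side","top"]:
  b,Q=cloud(c);print(c); x,y,z=np.moveaxis(Q,-1,0)
  m=(z>85)&(z<100)&(np.hypot(x-453,y+52)<16);print("knob-ish",np.median(z[m]).round(1),m.sum())
  dark=b.max(-1)<60
  for q in [(673,1),(581,-21)]:
    m=dark&(np.hypot(x-q[0],y-q[1])<66)&(z>46)&(z<64);X=Q[m]; h=dark&(np.hypot(x-q[0],y-q[1])<40)&(z>80)&(z<100)
    print(rect(X),"spine z",np.median(X[:,2]).round(1),"handle",rect(Q[h]),np.median(z[h]).round(1))
save("s6",b[90:260,210:380],4)
```

```text
t 44.9 pos [449.4 -52.5  49.2] ang 4.547 F [ 2.9 -1.2 -9.9] w 34.0
toolz [-0.025  0.    -1.   ] j [ 0.24  0.3  -0.59 -0.01 -0.7   1.17]
side
knob-ish 91.9 15
(array([654.8,  -0.9]), 117.0, 94.4, np.float64(-1.344)) spine z 52.4 handle (array([672. ,   3.5]), 55.2, 23.5, np.float64(-1.333)) 85.8
(array([598.2, -15.7]), 117.0, 95.1, np.float64(-1.322)) spine z 52.1 handle (array([581.9, -20.8]), 53.9, 22.0, np.float64(-1.295)) 85.6
top
knob-ish nan 0
(array([655.3,  -3.1]), 115.2, 94.5, np.float64(-1.331)) spine z 53.4 handle (array([673.3,   1.3]), 52.9, 25.0, np.float64(-1.307)) 86.7
(array([599. , -17.2]), 114.9, 94.7, np.float64(-1.331)) spine z 53.4 handle (array([582.1, -22.2]), 54.1, 23.5, np.float64(-1.35)) 87.2
  return _methods._mean(a, axis=axis, dtype=dtype,
  ret = ret.dtype.type(ret / rcount)
```

The combs are seated (spine tops about 53–54, under 3 mm off the centreline) and the lamp has been on for 6 s. Pushing the knob in.

Call:
play_rows([
  [0,0,-5],
  [0,0,-5],
  [0,0,-5],
  [0,0,-5],
  [0,0,-3],
  [0,0,-2],
  [0,0,0],
], turn=[0,0,0,0,0,0,0])

```text
clock: 45.7
position: [449.5, -52.6, 31.1]
ee_rot: [-0.647, 0.762, 0.007, -0.01]
contact_force: [1.9, -2.0, -6.7]
gripper_width: 33.7
```

Call:
play_rows([
  [0,0,-4],
  [0,0,-4],
  [0,0,-2],
  [0,0,0],
  [0,0,0],
], turn=[0,0,0,0,0])

```text
clock: 46.2
position: [449.6, -52.6, 29.6]
ee_rot: [-0.648, 0.761, 0.006, -0.01]
contact_force: [0.5, -0.9, -2.7]
gripper_width: 33.6
```

Call:
play_rows([
  [0,0,0],
  [0,0,0],
  [0,0,0],
  [0,0,0],
  [0,0,0],
], turn=[0,0,0,0,0], grip=0.3)

```text
clock: 46.7
position: [450.2, -52.3, 29.1]
ee_rot: [-0.649, 0.761, 0.006, -0.01]
contact_force: [-0.4, 0.3, -0.9]
gripper_width: 55.6
```

Call:
play_rows([
  [0,0,25],
  [0,0,35],
  [0,0,35],
  [0,0,30],
  [0,0,0],
], turn=[0,0,0,0,0])

```text
clock: 47.2
position: [448.4, -52.7, 157.6]
ee_rot: [-0.649, 0.761, 0.007, -0.012]
contact_force: [-0.1, -0.2, -0.3]
gripper_width: 55.4
```

Run:
```python
from h import *
st();tilt()
for c in ["side","wrist"]:
  b,Q=cloud(c);x,y,z=np.moveaxis(Q,-1,0)
  m=(z>60)&(z<105)&(np.hypot(x-453,y+52)<14);print(c,"knob z",np.percentile(z[m],[10,50,90]).round(1),m.sum(),np.median(Q[m],0).round(1))
```

```text
t 47.2 pos [448.4 -52.7 157.6] ang 4.553 F [-0.1 -0.2 -0.3] w 55.4
toolz [-0.029 -0.005 -1.   ] j [ 0.24  0.15 -0.45 -0.   -1.    1.17]
side knob z [71.  73.2 74.9] 48 [452.1 -49.5  73.2]
wrist knob z [73.3 74.4 75.3] 911 [453.5 -52.   74.4]
```

The knob is pushed in (top at 74 mm). Next, comb B moves to the tray.

Call:
play_rows([
  [15,3,0],
  [15,3,0],
  [15,4,0],
  [15,4,0],
  [15,4,0],
  [15,4,0],
  [15,4,0],
  [15,4,0],
  [13,2,0],
  [0,0,0],
], turn=[-0.13,-0.13,-0.13,-0.13,-0.13,-0.13,-0.13,-0.13,-0.13,0])

```text
clock: 48.3
position: [572.3, -20.6, 135.4]
ee_rot: [-0.095, 0.995, 0.024, -0.022]
contact_force: [-0.7, 0.3, -0.3]
gripper_width: 55.6
```

Run:
```python
from h import *
st();tilt()
b,Q=cloud("wrist");x,y,z=np.moveaxis(Q,-1,0)
dark=b.max(-1)<70
for q in [(673,1),(581,-21)]:
    h=dark&(np.hypot(x-q[0],y-q[1])<40)&(z>80)&(z<100);print("handle",rect(Q[h]),np.median(z[h]).round(1))
```

```text
t 48.3 pos [572.3 -20.6 135.4] ang 3.331 F [-0.7  0.3 -0.3] w 55.6
toolz [-0.049  0.043 -0.998] j [ 0.22  0.38 -0.16 -0.06 -1.06  0.  ]
handle (array([671.1,  -1.1]), 53.4, 24.0, np.float64(-1.34)) 88.0
handle (array([580.6, -24.1]), 53.4, 24.6, np.float64(-1.334)) 88.3
```

Call:
play_rows([
  [7,-1,-20],
  [0,0,-30],
  [0,0,-25],
  [0,0,-10],
  [0,0,0],
], turn=[0.045,0,0,0,0])

```text
clock: 48.85
position: [573.0, -22.6, 45.1]
ee_rot: [-0.125, 0.992, 0.023, -0.027]
contact_force: [0.1, -0.3, 0.0]
gripper_width: 55.6
```

Call:
play_rows([
  [5,0,0],
  [3,1,-4],
  [0,0,-3],
  [0,0,0],
], turn=[0,0,0,0])

```text
clock: 49.25
position: [583.5, -21.3, 41.0]
ee_rot: [-0.126, 0.991, 0.023, -0.024]
contact_force: [-0.5, -0.6, 0.1]
gripper_width: 55.6
```

Run:
```python
from h import *
st();tilt()
b,Q=cloud("side");save("s7",b[130:230,200:320],6)
```

```text
t 49.25 pos [583.5 -21.3  41. ] ang 3.395 F [-0.5 -0.6  0.1] w 55.6
toolz [-0.053  0.04  -0.998] j [ 0.21  0.51 -0.23 -0.07 -0.88  0.09]
```

View pics/s7.png

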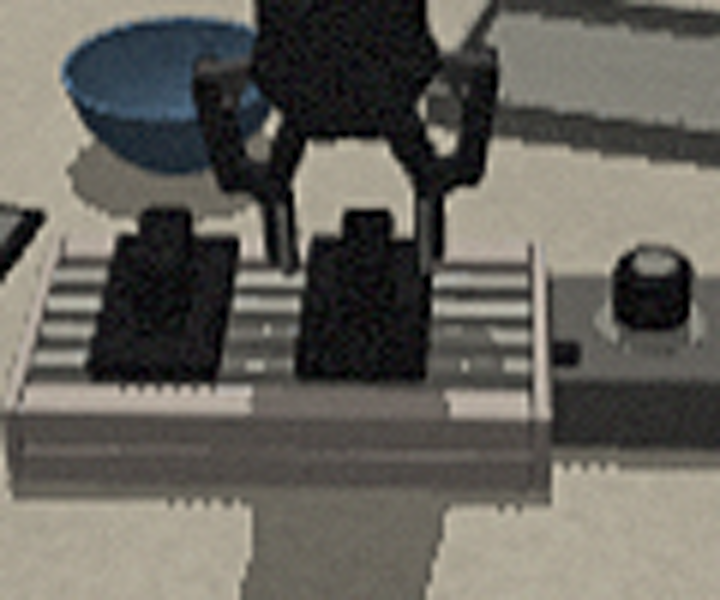

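The fingers (tips at (288,270) and (425,270)) straddle B's handle at (368,225), slightly to +x. Closing.

Call:
play_rows([
  [-3,0,0],
  [0,0,0],
  [0,0,0],
  [0,0,0],
  [0,0,0],
  [0,0,0],
  [0,0,0],
], turn=[0,0,0,0,0,0,0], grip=-1)

```text
clock: 50.0
position: [580.8, -21.3, 42.3]
ee_rot: [-0.127, 0.991, 0.023, -0.023]
contact_force: [-0.7, 0.3, -0.0]
gripper_width: 22.8
```

Call:
play_rows([
  [0,0,15],
  [0,0,25],
  [0,0,30],
  [0,0,30],
  [0,0,20],
  [0,0,0],
], turn=[0,0,0,0,0,0])

```text
clock: 50.6
position: [576.4, -21.5, 162.0]
ee_rot: [-0.126, 0.991, 0.024, -0.028]
contact_force: [0.9, 0.5, -1.2]
gripper_width: 23.1
```

Call:
play_rows([
  [-5,-35,0],
  [-5,-42,0],
  [-5,-42,0],
  [-5,-42,0],
  [-5,-42,0],
  [-5,-42,0],
  [-5,-42,0],
  [-5,-35,0],
  [0,-10,0],
  [0,0,0],
], turn=[-0.035,-0.035,-0.035,-0.035,-0.035,-0.035,-0.035,-0.035,0,0])

```text
clock: 51.6
position: [525.4, -360.3, 142.4]
ee_rot: [0.019, 0.999, 0.035, -0.036]
contact_force: [0.4, 0.3, -2.1]
gripper_width: 23.0
```

```bash
cat >> h.py <<'E'
def tray(P):
    x,y,z=np.moveaxis(P,-1,0)
    m=(z>16)&(z<28)&(abs(x-489)<150)&(abs(y+357)<90);print("tray rim",rect(P[m]),m.sum())
E
python3 - <<'E'
from h import *
st();tilt();s=arm.read_state();s=dict(s);
for c in ["wrist","top"]:
    b,Q=cloud(c);x,y,z=np.moveaxis(Q,-1,0)
    m=(b.max(-1)<70)&(np.hypot(x-s["position"][0],y-s["position"][1])<75)&(z>s["position"][2]-5)&(z<s["position"][2]+20)
    print(c,rect(Q[m]),np.median(z[m]).round(1),m.sum());tray(Q)
tray(np.load("t0.npz")["P"])
E
```

```text
t 51.6 pos [ 525.4 -360.3  142.4] ang 3.103 F [ 0.4  0.3 -2.1] w 23.0
toolz [-0.07   0.071 -0.995] j [-0.37  0.51  0.05 -0.04 -1.21  0.35]
wrist (array([ 526.3, -362.7]), 114.8, 59.6, np.float64(1.526)) 154.7 10726
tray rim (array([ 487.6, -358.2]), 271.1, 150.0, np.float64(-0.028)) 5295
top (array([0., 0.]), 0.0, 0.0, np.float64(0.0)) nan 0
tray rim (array([ 557.1, -285.8]), 149.3, 39.3, np.float64(-0.302)) 113
tray rim (array([ 489. , -356.8]), 269.8, 151.6, np.float64(-0.028)) 518
  return _methods._mean(a, axis=axis, dtype=dtype,
  ret = ret.dtype.type(ret / rcount)
```

Call:
play_rows([
  [6,4,-10],
  [3,2,-30],
  [0,0,-30],
  [0,0,-15],
  [0,0,-8],
  [0,0,0],
], turn=[0,0,0,0,0,0])

```text
clock: 52.3
position: [539.2, -341.8, 45.3]
ee_rot: [0.012, 0.999, 0.035, -0.035]
contact_force: [-0.1, -0.3, -1.6]
gripper_width: 23.0
```

Run:
```python
from h import *
st();tilt();s=arm.read_state();s=dict(s);
for c in ["wrist"]:
    b,Q=cloud(c);x,y,z=np.moveaxis(Q,-1,0)
    m=(b.max(-1)<70)&(np.hypot(x-s["position"][0],y-s["position"][1])<75)&(z>s["position"][2]+3)&(z<s["position"][2]+22)
    print(c,rect(Q[m]),np.percentile(z[m],[2,50,98]).round(1),m.sum());tray(Q)
```

```text
t 52.3 pos [ 539.2 -341.8   45.3] ang 3.118 F [-0.1 -0.3 -1.6] w 23.0
toolz [-0.069  0.072 -0.995] j [-0.34  0.6  -0.05 -0.05 -1.01  0.34]
wrist (array([ 540.8, -345.4]), 114.5, 59.6, np.float64(1.539)) [55.5 58.6 61.5] 10762
tray rim (array([ 488.3, -359. ]), 270.7, 150.6, np.float64(-0.028)) 10188
```

Call:
play_rows([
  [-3,-9,4],
  [0,-5,0],
  [0,0,0],
  [0,0,0],
], turn=[0,0,0,0])

```text
clock: 52.75
position: [539.2, -358.1, 54.5]
ee_rot: [0.011, 0.999, 0.033, -0.031]
contact_force: [0.7, 0.4, -2.0]
gripper_width: 22.7
```

```bash
cat >> h.py <<'E'
def look():
    st();tilt();s=arm.read_state()
    b,Q=cloud("wrist");x,y,z=np.moveaxis(Q,-1,0)
    m=(b.max(-1)<70)&(np.hypot(x-s["position"][0],y-s["position"][1])<75)&(z>s["position"][2]+3)&(z<s["position"][2]+22)
    print(rect(Q[m]),np.percentile(z[m],[2,50,98]).round(1),m.sum());tray(Q)
E
python3 -c "from h import *;look()"
```

```text
t 52.75 pos [ 539.2 -358.1   54.5] ang 3.119 F [ 0.7  0.4 -2. ] w 22.7
toolz [-0.061  0.067 -0.996] j [-0.36  0.6  -0.02 -0.05 -1.03  0.36]
(array([ 540.2, -361.3]), 114.9, 59.5, np.float64(1.538)) [64.2 67.2 70. ] 10793
tray rim (array([ 488.1, -359. ]), 270.6, 150.4, np.float64(-0.028)) 8732
```

Centred in the tray (x +52, y −1). Lowering.

Call:
play_rows([
  [0,0,-10],
  [0,0,-10],
  [0,0,-6],
  [0,0,0],
], turn=[0,0,0,0])

```text
clock: 53.2
position: [539.5, -358.5, 28.0]
ee_rot: [0.011, 0.999, 0.033, -0.03]
contact_force: [-0.4, 1.9, 6.0]
gripper_width: 22.9
```

```bash
python3 -c "from h import *;look()"
```

```text
t 53.2 pos [ 539.5 -358.5   28. ] ang 3.12 F [-0.4  1.9  6. ] w 22.9
toolz [-0.06   0.066 -0.996] j [-0.36  0.63 -0.05 -0.05 -0.98  0.37]
(array([ 540.5, -361.3]), 115.7, 59.3, np.float64(1.546)) [38.3 41.1 43.6] 10783
tray rim (array([ 488.2, -359.1]), 269.7, 150.1, np.float64(-0.028)) 8521
```

Touching the floor (6 N up). Release and rise.

Call:
play_rows([
  [0,0,0],
  [0,0,0],
  [0,0,0],
  [0,0,0],
  [0,0,0],
], turn=[0,0,0,0,0], grip=0.3)

```text
clock: 53.75
position: [539.5, -358.3, 27.0]
ee_rot: [0.011, 0.999, 0.033, -0.03]
contact_force: [-0.1, 0.1, -0.7]
gripper_width: 55.6
```

Call:
play_rows([
  [0,0,15],
  [0,0,35],
  [0,0,40],
  [0,0,40],
  [10,42,0],
  [14,45,0],
  [14,45,0],
  [14,45,0],
  [14,45,0],
  [14,45,0],
  [14,45,0],
  [0,0,0],
], turn=[0,0,0,0,0.037,0.037,0.037,0.037,0.037,0.037,0.037,0])

```text
clock: 54.95
position: [636.0, -37.3, 178.4]
ee_rot: [-0.122, 0.992, 0.026, -0.025]
contact_force: [-0.2, -0.6, -0.1]
gripper_width: 55.5
```

Run:
```python
from h import *
st();tilt()
for c in ["top","side","wrist"]:
  b,Q=cloud(c);print(c);black_combs(b,Q)
  x,y,z=np.moveaxis(Q,-1,0)
  h=(b.max(-1)<70)&(np.hypot(x-673,y-1)<40)&(z>80)&(z<100);print("handle A",rect(Q[h]),np.median(z[h]).round(1))
```

```text
t 54.95 pos [636.  -37.3 178.4] ang 3.386 F [-0.2 -0.6 -0.1] w 55.5
toolz [-0.057  0.045 -0.997] j [ 0.17  0.46  0.07 -0.06 -1.23  0.1 ]
top
blob px [353. 117.] 183 all (array([ 769.4, -250.2]), 105.8, 41.8, np.float64(0.573)) handle None z None
blob px [276. 149.] 407 all (array([678.7,  -9.6]), 92.3, 65.8, np.float64(-1.351)) handle (array([663.3,   1.7]), 55.1, 16.2, np.float64(1.496)) z 69.1
blob px [390. 190.] 715 all (array([ 539.8, -358.3]), 116.3, 59.0, np.float64(1.539)) handle (array([ 539.3, -356.7]), 52.8, 22.5, np.float64(1.526)) z 71.9
handle A (array([673.1,   1.4]), 53.2, 24.3, np.float64(-1.34)) 86.9
side
blob px [300. 135.] 335 all (array([ 538.2, -357.2]), 121.1, 59.0, np.float64(1.534)) handle (array([ 538.9, -355.2]), 56.0, 23.8, np.float64(1.556)) z 69.5
blob px [229. 152.] 182 all (array([ 730.2, -176.8]), 103.3, 33.5, np.float64(0.395)) handle None z None
blob px [227. 183.] 469 all (array([672.7,   2.4]), 120.0, 63.9, np.float64(-1.304)) handle (array([662. ,  11.9]), 42.3, 22.3, np.float64(1.151)) z 70.0
blob px [308. 196.] 165 all (array([442.7,  -9.4]), 88
[... 209 characters left out ...]
74. 329.] 195 all (array([603.6, 491.6]), 53.4, 21.9, np.float64(-0.227)) handle (array([602.2, 492.2]), 49.4, 21.5, np.float64(-0.203)) z 62.6
handle A (array([671.7,   2.6]), 53.5, 24.0, np.float64(-1.354)) 85.9
wrist
blob px [200. 185.] 4836 all (array([672.1,  -2.6]), 115.1, 58.7, np.float64(-1.333)) handle (array([664.6,  -9.5]), 54.1, 19.6, np.float64(-0.9)) z 70.1
blob px [428. 196.] 1104 all (array([453.5, -55.4]), 35.1, 34.0, np.float64(0.048)) handle (array([453.3, -55.2]), 34.9, 34.0, np.float64(-0.261)) z 74.6
blob px [378. 216.] 172 all (array([485.1, -18.5]), 19.2, 11.3, np.float64(-1.374)) handle None z None
handle A (array([672.7,  -2.8]), 52.8, 24.5, np.float64(-1.327)) 88.2
```

Call:
play_rows([
  [16,18,0],
  [18,20,0],
  [0,0,-20],
  [0,0,-35],
  [0,0,-25],
  [0,0,0],
], turn=[0,0,0,0,0,0])

```text
clock: 55.7
position: [668.4, -14.7, 100.8]
ee_rot: [-0.111, 0.993, 0.025, -0.023]
contact_force: [-0.3, 0.2, -0.4]
gripper_width: 55.3
```

Call:
play_rows([
  [2,10,0],
  [1,6,-5],
  [0,0,-20],
  [0,0,-15],
  [0,0,0],
], turn=[0.015,0,0,0,0])

```text
clock: 56.2
position: [675.3, 0.1, 66.5]
ee_rot: [-0.118, 0.993, 0.025, -0.018]
contact_force: [0.1, -0.1, 0.3]
gripper_width: 55.1
```

Call:
play_rows([
  [-4,1,-8],
  [0,0,-12],
  [0,0,-5],
  [0,0,0],
], turn=[0,0,0,0])

```text
clock: 56.6
position: [672.3, 1.6, 41.9]
ee_rot: [-0.118, 0.993, 0.025, -0.016]
contact_force: [-1.1, -0.3, -0.7]
gripper_width: 55.2
```

```bash
python3 -c "from h import *;st();tilt()"
```

```text
t 56.6 pos [672.3   1.6  41.9] ang 3.378 F [-1.1 -0.3 -0.7] w 55.2
toolz [-0.038  0.045 -0.998] j [ 0.22  0.62 -0.   -0.06 -0.97  0.06]
```

Call:
play_rows([
  [0,0,0],
  [0,0,0],
  [0,0,0],
  [0,0,0],
  [0,0,0],
  [0,0,0],
  [0,0,0],
], turn=[0,0,0,0,0,0,0], grip=-1)

```text
clock: 57.3
position: [672.8, 1.5, 42.4]
ee_rot: [-0.118, 0.993, 0.025, -0.016]
contact_force: [-0.4, 0.3, 0.0]
gripper_width: 22.8
```

Call:
play_rows([
  [0,0,15],
  [0,0,25],
  [0,0,30],
  [0,0,30],
  [0,0,20],
  [0,0,0],
], turn=[0,0,0,0,0,0])

```text
clock: 57.9
position: [670.8, 1.0, 169.2]
ee_rot: [-0.118, 0.993, 0.024, -0.017]
contact_force: [-0.1, 0.3, -2.5]
gripper_width: 22.5
```

Call:
play_rows([
  [-20,-34,0],
  [-23,-38,0],
  [-23,-38,0],
  [-23,-38,0],
  [-23,-38,0],
  [-23,-38,0],
  [-23,-38,0],
  [-23,-38,0],
  [-22,-36,0],
  [-12,-15,0],
  [0,0,0],
], turn=[-0.03,-0.03,-0.03,-0.03,-0.03,-0.03,-0.03,-0.03,-0.03,0,0])

```text
clock: 59.0
position: [440.0, -356.9, 161.0]
ee_rot: [0.022, 0.999, 0.03, -0.018]
contact_force: [-0.0, -0.1, -2.3]
gripper_width: 22.5
```

```bash
python3 -c "from h import *;look()"
```

```text
t 59.0 pos [ 440.  -356.9  161. ] ang 3.097 F [-0.  -0.1 -2.3] w 22.5
toolz [-0.035  0.061 -0.998] j [-0.42  0.36 -0.14 -0.05 -1.13  0.4 ]
(array([ 441.3, -358.8]), 115.4, 59.7, np.float64(1.516)) [171.  173.7 175.9] 10755
tray rim (array([ 488.9, -358. ]), 270.4, 150.4, np.float64(-0.027)) 4827
```

Call:
play_rows([
  [2,1,-15],
  [0,0,-30],
  [0,0,-30],
  [0,0,-20],
  [0,0,0],
], turn=[0.02,0,0,0,0])

```text
clock: 59.55
position: [445.5, -350.8, 62.7]
ee_rot: [0.009, 0.999, 0.03, -0.017]
contact_force: [-0.9, -0.2, -2.6]
gripper_width: 22.7
```

```bash
python3 -c "from h import *;look()"
```

```text
t 59.55 pos [ 445.5 -350.8   62.7] ang 3.123 F [-0.9 -0.2 -2.6] w 22.7
toolz [-0.033  0.061 -0.998] j [-0.41  0.46 -0.25 -0.05 -0.91  0.42]
(array([ 447.1, -354.2]), 114.7, 59.3, np.float64(1.555)) [74.6 77.  78.9] 10698
tray rim (array([ 489.4, -359.5]), 270.6, 150.4, np.float64(-0.027)) 8870
```

Call:
play_rows([
  [0,-4,-8],
  [0,0,-10],
  [0,0,-10],
  [0,0,-5],
  [0,0,0],
], turn=[0,0,0,0,0])

```text
clock: 60.1
position: [450.1, -356.0, 32.3]
ee_rot: [0.007, 1.0, 0.028, -0.013]
contact_force: [-0.4, -0.1, -2.2]
gripper_width: 22.7
```

```bash
python3 -c "from h import *;look()"
```

```text
t 60.1 pos [ 450.1 -356.    32.3] ang 3.127 F [-0.4 -0.1 -2.2] w 22.7
toolz [-0.025  0.055 -0.998] j [-0.41  0.51 -0.27 -0.05 -0.84  0.43]
(array([ 473. , -359.3]), 115.0, 103.9, np.float64(1.552)) [37.9 45.3 47.2] 13735
tray rim (array([ 486.4, -359. ]), 266.5, 150.3, np.float64(-0.027)) 8227
```

Call:
play_rows([
  [0,0,-4],
  [0,0,-2],
  [0,0,0],
], turn=[0,0,0])

```text
clock: 60.45
position: [450.8, -356.6, 27.4]
ee_rot: [0.007, 1.0, 0.027, -0.012]
contact_force: [0.4, -0.8, -2.5]
gripper_width: 22.9
```

Call:
play_rows([
  [0,0,-3],
  [0,0,0],
], turn=[0,0])

```text
clock: 60.65
position: [451.3, -356.9, 28.2]
ee_rot: [0.006, 1.0, 0.026, -0.011]
contact_force: [0.2, 0.1, -1.5]
gripper_width: 23.0
```

Call:
play_rows([
  [0,0,0],
  [0,0,0],
  [0,0,0],
  [0,0,0],
  [0,0,0],
], turn=[0,0,0,0,0], grip=0.3)

```text
clock: 61.15
position: [452.5, -357.9, 29.0]
ee_rot: [0.006, 1.0, 0.025, -0.01]
contact_force: [-0.3, -0.1, -0.5]
gripper_width: 55.6
```

Call:
play_rows([
  [0,0,15],
  [0,0,35],
  [0,0,40],
  [0,0,40],
  [-5,42,10],
  [0,45,0],
  [0,45,0],
  [0,45,0],
  [0,0,0],
  [0,0,0],
], turn=[0,0,0,0,0,0,0,0,0,0])

```text
clock: 62.15
position: [445.7, -175.1, 172.8]
ee_rot: [0.007, 1.0, 0.026, -0.009]
contact_force: [0.1, -0.3, -0.2]
gripper_width: 55.4
```

Run:
```python
from h import *
st()
for c in ["top","side"]:
  b,Q=cloud(c);print(c);black_combs(b,Q)
  x,y,z=np.moveaxis(Q,-1,0)
  for q in [(540,-358),(451,-358)]:
    m=(b.max(-1)<70)&(np.hypot(x-q[0],y-q[1])<62)&(z>28)&(z<50);print("spine z",np.percentile(z[m],[10,50,90]).round(1))
  m=(z>60)&(z<105)&(np.hypot(x-453,y+52)<14);print("knob z",np.median(z[m]) if m.any() else None)
  save("f_"+c,b,1.5)
for q in ["bowl","bottle"]: 
    r=silhouettes("side",q); print(q,[np.round(t["bbox"]) for t in r][:1], np.nanmedian(Q[r[0]["mask"]],0).round() if r else None, np.nanmedian(np.load("t0.npz")["Q"][r[0]["mask"]],0).round() if r else None)
```

```text
t 62.15 pos [ 445.7 -175.1  172.8] ang 3.127 F [ 0.1 -0.3 -0.2] w 55.4
top
blob px [351. 117.] 246 all (array([ 764.1, -242.1]), 112.0, 63.2, np.float64(0.594)) handle None z None
blob px [397. 225.] 222 all (array([ 437.2, -357. ]), 114.9, 27.3, np.float64(-1.563)) handle (array([ 443.1, -372.4]), 15.0, 4.9, np.float64(-1.537)) z 70.3Traceback (most recent call last):
  File "<stdin>", line 7, in <module>
    return _quantile_unchecked(
        a, q, axis, out, overwrite_input, method, keepdims, weights)
    return _ureduce(a,
                    func=_quantile_ureduce_func,
    ...<5 lines>...
                    overwrite_input=overwrite_input,
                    method=method)
    r = func(a, **kwargs)
    result = _quantile(arr,
                       quantiles=q,
    ...<2 lines>...
                       out=out,
                       weights=wgt)
    slices_having_nans = np.isnan(arr[-1, ...])
                                  ~~~^^^^^^^^^
IndexError: index -1 is out of bounds for axis 0 with size 0
```

The arm hides the tray from above, so I move it further aside (to +y) and check again.

Call:
play_rows([
  [0,45,5],
  [0,45,5],
  [0,45,5],
  [0,45,5],
  [0,45,5],
  [0,45,0],
  [0,40,0],
  [0,0,0],
  [0,0,0],
], turn=[0,0,0,0,0,0,0,0,0])

```text
clock: 63.1
position: [449.1, 136.6, 197.1]
ee_rot: [0.019, 0.999, 0.026, -0.01]
contact_force: [-0.4, -0.3, -0.4]
gripper_width: 55.3
```

Run:
```python
from h import *
st()
for c in ["top","side"]:
  b,Q=cloud(c);print(c);black_combs(b,Q)
  x,y,z=np.moveaxis(Q,-1,0)
  for q in [(540,-358),(451,-358)]:
    m=(b.max(-1)<70)&(np.hypot(x-q[0],y-q[1])<62)&(z>28)&(z<50);print("spine z",np.percentile(z[m],[10,50,90]).round(1) if m.any() else None)
  m=(z>60)&(z<105)&(np.hypot(x-453,y+52)<14);print("knob z",np.median(z[m]) if m.any() else None)
  save("g_"+c,b,1.5)
D=np.load("t0.npz")
for q in ["bowl","bottle"]: 
    r=silhouettes("side",q)
    if r: print(q,np.nanmedian(Q[r[0]["mask"]],0).round(), np.nanmedian(D["Q"][r[0]["mask"]],0).round())
```

```text
t 63.1 pos [449.1 136.6 197.1] ang 3.103 F [-0.4 -0.3 -0.4] w 55.3
top
blob px [351. 117.] 247 all (array([ 764.4, -242.1]), 112.5, 62.2, np.float64(0.588)) handle None z None
blob px [390. 190.] 727 all (array([ 539.5, -358.1]), 116.2, 59.2, np.float64(1.552)) handle (array([ 539.2, -357.3]), 52.8, 22.7, np.float64(1.535)) z 71.8
blob px [392. 219.] 734 all (array([ 453.5, -357.1]), 117.3, 57.4, np.float64(1.555)) handle (array([ 452.3, -355.3]), 52.7, 23.3, np.float64(1.556)) z 71.6
spine z [35.4 38.3 41.2]
spine z [35.4 38.3 41.1]
knob z 74.84926374812085
side
blob px [298. 138.] 216 all (array([ 539.5, -338.8]), 82.5, 58.5, np.float64(-1.561)) handle None z 61.6
blob px [229. 152.] 180 all (array([ 730.5, -178.1]), 103.5, 35.5, np.float64(0.406)) handle None z None
blob px [308. 196.] 168 all (array([442.4,  -8.6]), 89.2, 8.5, np.float64(0.223)) handle None z None
blob px [301. 281.] 277 all (array([406.8, 306.9]), 74.8, 30.0, np.float64(-0.48)) handle (array([398. , 318.6]), 55.5, 17.6, np.float64(0.025)) z 62.7
blob px [175. 330.] 186 all (array([603.6, 491.1]), 54.1, 23.4, np.float64(-0.203)) handle (array([597.5, 495.1]), 40.7, 18.5, np.float64(-0.121)) z 62.5
spine z [32.6 36.6 42.4]
spine z [32.3 36.4 38.8]
knob z 73.52107467433245
bowl [ 751. -247.   35.] [ 751. -245.   35.]
bottle [742. 272.  84.] [742. 272.  83.]
```

View pics/g_top.png

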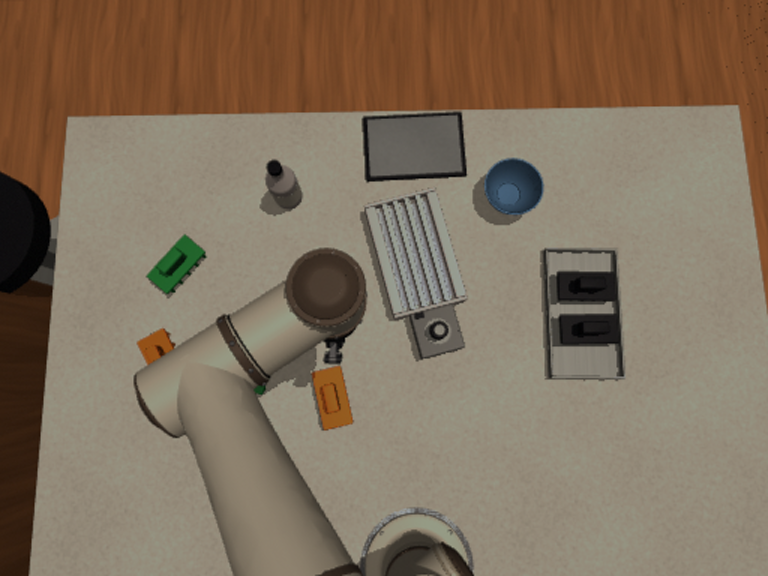

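Both combs stand in the tray at (587,286) and (588,329), with their spines 38 mm up (39 expected). The knob is in, and the bowl and bottle are unmoved. Handing in.

```bash
python3 -c "from h import *;print(arm.job_done())"
```

```text
the job is handed in; nothing more can be done
None
```

I handed the job in at about 63 s of the 210 s allowed; it gave no verdict. Two black combs were present, and by my checks both went through the lamp dock and now stand on the steel tray.

- **Dock:** I stood both combs between the fins with the lamp off. Before I pushed the knob back in, the spine tops read about 53 mm (54 expected) and the combs were within about 2 mm of the centre line.
- **Lamp:** I pulled the knob up about 20 mm to its stop and held it there for about 6 s. I then pushed it fully in, and its top read 74 mm, before taking any comb out.
- **Tray:** At the last look both combs stood upright, near +51 and −35 mm along the tray, within about 2 mm of its centre line. The spine tops read 38 mm (39 expected).
- **Other objects:** The knob still read about 74 mm. The bowl and bottle positions agreed with the start to within 2 mm. I did not touch the green and orange look-alikes.

- **Missed grip:** My first grip on the knob closed on nothing, because the finger tips stood 20–27 mm higher than the reported tool position. I went lower and the second grip held.
- **Tool tilt:** The tool picked up a tilt of up to about 0.13 rad from drift between moves. I worked most of it off before gripping the knob.

I saw no comb knocked aside and no slackening of the grip.

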